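# Go / no-go check of a stand bracket's bushing

## Task

Check the brass bushing of the stand bracket; its block is locked somewhere along the slot, so find the bore by feel. Take the plug gauge from its wooden cradle, push its go end (the long slim plug) fully home until the handle seats firmly against the bushing, and draw it out; then press the no-go end (the short thick plug) squarely and centrally into either mouth at about 10 N for a second, to confirm that it stops at its taper. Lay the gauge back in the notches of its cradle and let go; never force it against the bracket with more than 40 N, and leave the other things on the bench where they are.

Things in the scene. Friction and masses are not known exactly. Their poses are not given: they have to be found in the camera images.
- gauge: Loose plug gauge, 148 mm long, 0.22 to 0.38 kg. Handle: aluminium bar 100 mm long, 26 mm square. Go plug (+x end): steel, 20 mm diameter, 34 mm long, last 2 mm tapered to 17.4 mm. No-go plug (-x end): steel, 24 mm diameter, 14 mm long, last 4 mm tapered to 16 mm. Origin: middle of the handle, on the axis; x towards the go end. Lies level in the cradle, axis 60 mm above the bench.
- go_tip (a point): Centre of the go plug's end face, 84 mm from the gauge's origin along its +x. Axes as the gauge's.
- go_mid (a point): Point on the axis inside the go plug, 15 mm beyond the handle's end face (65 mm from the gauge's origin along +x); it lies in the middle of the bore when the go end is fully home. Axes as the gauge's.
- nogo_tip (a point): Centre of the no-go plug's end face, 64 mm from the gauge's origin along its -x. Axes as the gauge's.
- bracket: Aluminium bracket fixed to the bench, rigid: base plate 110 x 70 x 12 mm, narrow web, upright head 92 mm wide (along x), 26 mm thick (along y), from 72 to 128 mm above the bench. A slot through the head, 60 mm wide, holds a dark steel block 36 mm square, 30 mm thick (2 mm proud on both sides), with a brass bushing through it. Origin: centre of the underside; z up, y along the bore.
- head (a point): Middle of the slot, 100 mm above the bench; axes as the bracket's. NOT the bushing: its block is locked anywhere within 10 mm of here along x, either way, unmeasured. Bore axis: level, at this height, along y; 21 mm diameter, open both ends, sharp rims, mouths at y = +15 and -15 mm, either may be used. The go plug passes through; the no-go plug, centred, enters 2 to 3 mm by its taper and stops.
- cradle: Plywood cradle fixed to the bench: base 112 x 60 x 12 mm, two upright saddles, each 8 mm thick along x, 42 mm either side of the middle (76 mm free between them). Each has a notch 32 mm wide, its floor 47 mm above the bench, its sides rising to 59 mm. Origin: centre of the underside; x from saddle to saddle, z up.
- rest (a point): Where the gauge's origin lies when the gauge rests in the cradle: 60 mm above the bench over the cradle's middle; x from saddle to saddle. The gauge may lie either way round.
- dish_a: Glass dish between bracket and cradle, 68 mm across, 14 mm high; a bystander, to be left where it is; origin: centre of its underside
- dish_b: Glass dish near the robot, 60 mm across, 14 mm high; a bystander, to be left where it is; origin: centre of its underside
- caliper: Caliper, steel with a black slide, 160 mm long, 15 mm high; a bystander, to be left where it is; origin: centre of its underside
- bone: Bone, 200 mm long, 28 mm high; a bystander, to be left where it is; origin: centre of its underside
- forceps: Forceps, steel, 130 mm long, 8 mm high; a bystander, to be left where it is; origin: centre of its underside
- jar: Jar, amber glass, 56 mm across, 50 mm high; a bystander, to be left where it is; origin: centre of its underside
- thumbknob: Thumb knob, black plastic, 40 mm across, 26 mm high; a bystander, to be left where it is; origin: centre of its underside

How it is judged:
By the outcome, as a careful person would: the job done as asked, in the order asked, and still so for the second after the job is handed in, with the robot touching nothing.
It also fails if it takes over 72 s, if anything falls off the work surface, if the arm or the gripper's body presses on something with over 40 N, if the wrist force passes 120 N, or if a joint passes its speed limit or range.

## Robot

A 6-joint arm with a two-finger parallel gripper is mounted at the origin on the work surface. World frame = base frame: x ahead of the robot, y to its left, z up, the work surface at z = 0. Lengths are in mm, angles in rad, forces in N, time in s.
With the tool pointing down it reaches from about 425 to 950 mm from the base axis. Payload 3.5 kg.
Tool frame: the origin (TCP) lies where the fingers leave the gripper's body, on its centre line; the fingertips stand 73 mm ahead of it and the grasp point (between the pads) lies 54 mm ahead of it; z points along the fingers, x is the direction in which the jaws open and shut, and the axes are right-handed (so a half turn about z gives the same grasp; the last joint's range is limited). The gripper opens to 85 mm and grips with 20 to 120 N. Pads are 22 mm wide; open, the fingers measure 114 mm over their backs; the gripper's body (76 mm by 85 mm) begins 54 mm behind the grasp point. The pads swing forward as they close: fully open they stand 13 mm farther back than shut.
Start: joints at [1.055, 0.286, 1.577, -0, 1.279, -0.15], TCP at [241.408, 630.34, 303.925] pointing down, gripper open.
Joint ranges: [-2.77, 2.77], [-0.9, 2.22], [0.21, 2.48], [-1.53, 4.67], [0.24, 2.81], [-2.84, 2.84]. Speed limits (rad/s): [2.79, 2.79, 3.14, 3.14, 3.14, 3.14].

## Interface

Orientations are given as a rotation vector (axis times angle).
In Python, from bench import ctrl gives the robot as it stands.
- The arm moves only by the tool play_rows, never from a script. Its argument "steps" is a list of rows, each an object of numbers: "x", "y", "z": the shift along the world's x, y, z in units of 40 mm (1.0 is 40 mm); "wx", "wy", "wz": the turn, a rotation vector about the world's x, y, z in degrees. A call has 1 to 10 rows; each row shifts and turns the commanded pose from where the row before left it; what a row does not reach is not made up. A row lasts 1/8 s, in which the tool goes at most 62.5 mm and 10.7 degrees, less where a joint would pass 70% of its speed; a pose out of reach is approached as far as the arm can. A call is refused whole if a number of a shift passes 1 or a number of a turn 10.7, either way. A call with a gripper value outside its range is refused whole. "grip" is the finger opening in mm, from 0 to 85.4, set as the call begins (left out, the last holds). The fingers move at their own pace and stop on an object; "grip_force" is the grip in N (left out, the last holds). Time passes only in rows, so rows that do not move let the fingers close. It gives the time, the measured TCP pose, the force and the opening at its end, in the units of the state.
- ctrl.get_state(): the state, without advancing time (a new reading comes with each control period).
- ctrl.get_image(name): name is "side" or "top"; returns a dict with "pixels" (420x560x3 uint8, red, green, blue), "range_z" (420x560 float32, mm along the optical axis (not along the pixel's ray), 0 where there is no reading), "fx", "fy", "cx", "cy" (pixels), "k1" (the pictures are not rectified: a ray, as slopes to the right and down, at radius r is drawn at 1 + k1 r^2 times it, then the intrinsics apply), "world_from_camera" (4x4, takes a point from camera to world coordinates). Camera axes: x right, y up, looking along -z (the intrinsics and any distortion apply to the point x, -y, -z); pixel columns grow to the right and rows downward; lengths in mm; the calibration is good to about 2 mm. A picture is of the moment at which its call begins.
- ctrl.job_done(): hands the job in, once; it reports no verdict.
The state is a dict: "clock": time; "joint_positions": joint angles; "dq": joint speeds; "joint_torque": joint torques, N m; "tcp_pos": TCP position; "tool_rot": TCP orientation; "wrist_force": force on the tool from outside, world axes, zero at the start; "moment": the same for the moment, N m; "grip_width": finger opening in mm.
Only numpy, scipy, OpenCV 4.12 (cv2) and the standard library are available. Lean on these libraries where they do the work, as an engineer would, in place of code of your own. Each camera call takes 0.05 s, during which the arm holds its last target.

## Working session

There is one attempt and no reset: what is moved stays moved. The work goes in short steps, Python scripts to look and compute and a tool call to move; the robot and the scene stay as the last step left them, time stands still between calls to the robot, and variables do not carry over. Pictures are saved under pics/ and viewed, and the job is handed in when it is done.

Besides the shell and the picture viewer there is one more tool, called after "Request:" as a command line: name --argument value ..., lists and objects as JSON in quotes. play_rows: Moves the arm, as the interface text tells. Its arguments: {"type":"object","properties":{"steps":{"type":"array"},"grip":{"type":"number"},"grip_force":{"type":"number"}},"required":["steps"]}

```bash
mkdir -p pics; ls; cat > h.py <<'E'
import numpy as np, cv2
from bench import ctrl
def grab(n):
    im=ctrl.get_image(n); np.savez('pics/'+n+'.npz',**{k:np.array(v) for k,v in im.items()}); return im
def load(n): 
    d=np.load('pics/'+n+'.npz'); return {k:d[k] for k in d.files}
def und(im,u,v):
    K=np.array([[im['fx'],0,im['cx']],[0,im['fy'],im['cy']],[0,0,1]],float)
    p=cv2.undistortPoints(np.array([[[u,v]]],float),K,np.array([float(im['k1']),0,0,0]))[0,0]
    return p
def ray(im,u,v):
    p=und(im,u,v); T=im['world_from_camera']; return T[:3,3],T[:3,:3]@np.array([p[0],-p[1],-1])
def plane(im,u,v,z):
    o,d=ray(im,u,v); return o+d*(z-o[2])/d[2]
def dep(im,u,v):
    o,d=ray(im,u,v); return o+d*float(im['range_z'][int(round(v)),int(round(u))])
def cloud(im):
    H,W=im['range_z'].shape; K=np.array([[im['fx'],0,im['cx']],[0,im['fy'],im['cy']],[0,0,1]],float)
    uu,vv=np.meshgrid(np.arange(W),np.arange(H)); p=cv2.undistortPoints(np.stack([uu,vv],-1).reshape(-1,1,2).astype(float),K,np.array([float(im['k1']),0,0,0]))[:,0]
    T=im['world_from_camera']; z=im['range_z'].reshape(-1,1)
    P=np.c_[p[:,0],-p[:,1],-np.ones(len(p))]*z@T[:3,:3].T+T[:3,3]; P[z[:,0]==0]=np.nan
    return P.reshape(H,W,3)
def save(im,n,box=None,s=1):
    a=im['pixels'][...,::-1]
    if box: a=a[box[1]:box[3],box[0]:box[2]]
    cv2.imwrite('pics/'+n+'.png',cv2.resize(a,None,fx=s,fy=s,interpolation=cv2.INTER_CUBIC))
E
python3 - <<'E'
from h import *
for n in('side','top'):
    im=grab(n); save(im,n+'0',s=1.4); print(n,im['fx'],im['k1'],im['world_from_camera'].round(3))
print(ctrl.get_state())
E
```

```text
pics
side 474.9781662064041 -0.1088278203876908 [[ 7.49000e-01  3.94000e-01 -5.33000e-01 -1.01852e+02]
 [-6.63000e-01  4.23000e-01 -6.18000e-01 -7.26300e+02]
 [-1.80000e-02  8.16000e-01  5.78000e-01  8.06900e+02]
 [ 0.00000e+00  0.00000e+00  0.00000e+00  1.00000e+00]]
top 481.1990107980822 -0.07640097662128684 [[-2.600000e-02  9.880000e-01 -1.550000e-01  4.163210e+02]
 [-1.000000e+00 -2.500000e-02  1.000000e-02  2.891800e+01]
 [ 6.000000e-03  1.550000e-01  9.880000e-01  1.171316e+03]
 [ 0.000000e+00  0.000000e+00  0.000000e+00  1.000000e+00]]
{'clock': 0.1, 'joint_positions': array([ 1.05501551e+00,  2.87113544e-01,  1.57801922e+00,  5.79977922e-06,
        1.27861247e+00, -1.50034146e-01]), 'dq': array([ 0.00067075, -0.00152245, -0.00116996,  0.00025288, -0.00054909,
       -0.00046631]), 'joint_torque': array([ 4.19616872e-04, -4.07291937e+01, -2.93701869e+01, -1.61494445e-04,
        3.35221841e-03, -5.87516041e-06]), 'tcp_pos': array([241.18653165, 629.97177049, 302.66718291]), 'tool_rot': array([ 2.5876103 ,  1.779884  , -0.00304388]), 'wrist_force': array([-0.57776134,  0.50485109,  0.0342692 ]), 'moment': array([-0.01282144,  0.06107461, -0.03768337]), 'grip_width': 85.11324834644029}
```

View pics/side0.png

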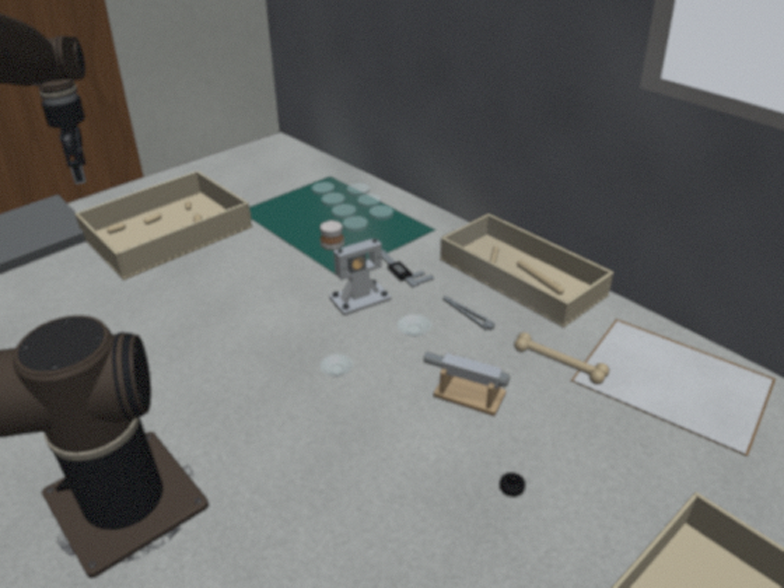

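View pics/top0.png

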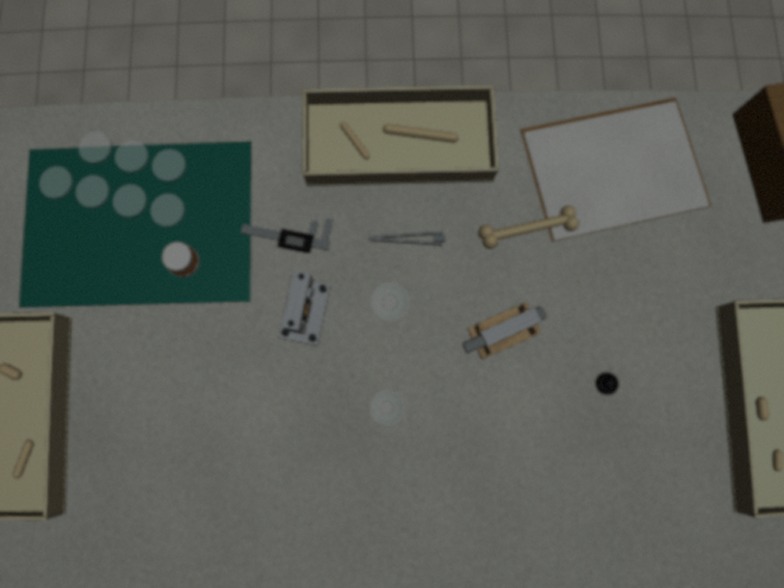

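The side view shows the bracket at about (358,275) and the cradle with the gauge at (468,375). The top view has the bracket at (305,310), the gauge at (505,330), dish_a at (390,300) and dish_b at (388,408). I'll zoom in next.

```bash
python3 - <<'E'
from h import *
t=load('top'); s=load('side')
a=cv2.resize(t['pixels'][185:265,190:250,::-1],None,fx=6,fy=6,interpolation=cv2.INTER_CUBIC)
b=cv2.resize(t['pixels'][205:265,320:400,::-1],None,fx=5,fy=6,interpolation=cv2.INTER_CUBIC)
c=np.zeros((480,800,3),np.uint8); c[:480,:360]=a; c[:360,400:800]=b; cv2.imwrite('pics/tz.png',c)
a=cv2.resize(s['pixels'][165:225,225:285,::-1],None,fx=6,fy=6,interpolation=cv2.INTER_CUBIC)
b=cv2.resize(s['pixels'][245:300,295:370,::-1],None,fx=5,fy=5,interpolation=cv2.INTER_CUBIC)
c=np.zeros((360,800,3),np.uint8); c[:360,:360]=a; c[:275,400:775]=b; cv2.imwrite('pics/sz.png',c)
for n,im in(('top',t),('side',s)):
    P=cloud(im); print(n,(np.isfinite(P[...,2])).mean())
    r=P[185:265,190:250] if n=='top' else P[165:225,225:285]
    z=r[...,2]; print(np.histogram(z[np.isfinite(z)],bins=range(-20,160,10)))
    r=P[205:265,320:400] if n=='top' else P[245:300,295:370]
    z=r[...,2]; print(np.histogram(z[np.isfinite(z)],bins=range(-20,160,10)))
E
```

```text
top 0.9960884353741497
(array([   0, 1291, 2213,  542,   40,   22,   11,    4,    0,   13,   39,
         26,   25,   35,  382,  137,    0]), array([-20, -10,   0,  10,  20,  30,  40,  50,  60,  70,  80,  90, 100,
       110, 120, 130, 140, 150]))
(array([   0, 1284, 2227,  423,   28,   19,   31,   64,  150,  552,    0,
          0,    0,    0,    0,    0,    0]), array([-20, -10,   0,  10,  20,  30,  40,  50,  60,  70,  80,  90, 100,
       110, 120, 130, 140, 150]))
side 0.9961904761904762
(array([   0, 1053,  966,  423,  131,  110,   89,   47,   42,   89,  114,
        108,   74,   95,  228,   17,    0]), array([-20, -10,   0,  10,  20,  30,  40,  50,  60,  70,  80,  90, 100,
       110, 120, 130, 140, 150]))
(array([   0, 1342, 1228,  572,   54,   41,   56,  196,  265,  351,    0,
          0,    0,    0,    0,    0,    0]), array([-20, -10,   0,  10,  20,  30,  40,  50,  60,  70,  80,  90, 100,
       110, 120, 130, 140, 150]))
```

```bash
sleep 1
```

```text
(no output)
```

View pics/tz.png

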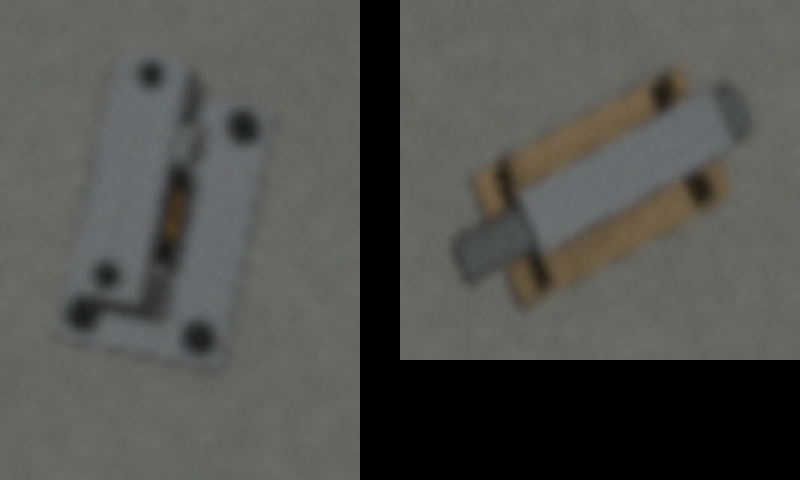

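View pics/sz.png

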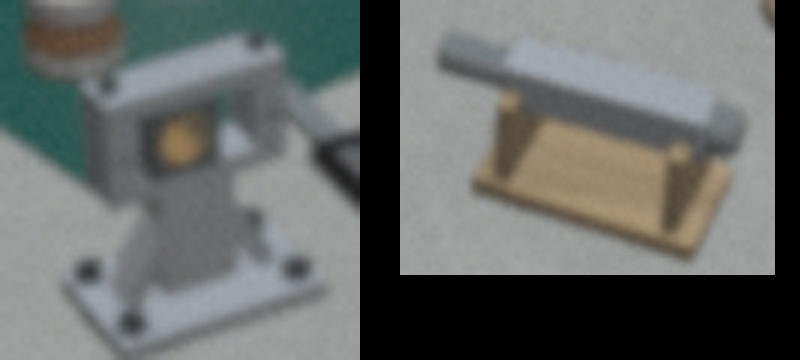

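The top crop shows the bracket seen from above, tilted, with the go plug on the gauge's left end (long, dark). The side crop shows the brass bore at about (181,143) in the crop, and the block sits towards the left (robot-side) end of the slot. Now I'll measure.

```bash
cat >> h.py <<'E'
def pix(im,mask):
    c=max(cv2.findContours(mask.astype(np.uint8),cv2.RETR_EXTERNAL,cv2.CHAIN_APPROX_NONE)[0],key=cv2.contourArea)
    return c
def rect(im,mask,z):
    c=pix(im,mask)[:,0]
    w=np.array([plane(im,u,v,z)[:2] for u,v in c],np.float32)
    (c0,sz,a)=cv2.minAreaRect(w); return np.array(c0).round(1),np.array(sz).round(1),round(a,2)
E
python3 - <<'E'
from h import *
t=load('top'); s=load('side')
for n,im in(('top',t),('side',s)):
    P=cloud(im); Z=P[...,2]
    # restrict regions in world
    def reg(c,r): return (np.hypot(P[...,0]-c[0],P[...,1]-c[1])<r)
    px=im['pixels'].astype(int)
    bc=dep(t,218,222); gc=dep(t,361,236); print(bc,gc)
    m=reg(bc,90)&(Z>118); print(n,'head z',np.median(Z[m]),'flat z', np.median(Z[m&(Z>np.median(Z[m])-6)])); m2=m&(Z>np.median(Z[m])-6)
    print(' head',rect(im,m2,128))
    m=reg(gc,95)&(Z>55); q=P[m]
    print(n,'gauge pts',len(q),'z pct',np.percentile(q[:,2],[5,50,80,95]))
    print(' gauge mask rect',rect(im,m,66))
    mh=m&(px.sum(-1)>px[m].sum(-1).mean()); q=P[mh]; q=q[q[:,2]>66]
    l=cv2.fitLine(q[:,:2].astype(np.float32),cv2.DIST_HUBER,0,.01,.01).ravel(); print(' handle line',l,np.degrees(np.arctan2(l[1],l[0])),q.mean(0))
    # bench around
    r=reg(gc,130)&~reg(gc,100); print(' bench z',np.nanmedian(Z[r]))
E
```

```text
[577.0336581  142.72811522  89.38636325] [ 538.47519076 -184.16958699   73.75118356]
top head z 128.52849460893094 flat z 128.61107230157052
 head (array([589.5, 153.9]), array([27.3, 92.7]), 77.07)
top gauge pts 746 z pct [59.51779145 72.7152124  74.89677388 76.64090947]
 gauge mask rect (array([ 536.9, -186.3]), array([ 38.1, 150. ]), 24.85)
 handle line [ 3.8383758e-01 -9.2340064e-01  5.4561023e+02 -1.9353653e+02] -67.428406 [ 545.60836391 -193.54407142   73.85736902]
 bench z 0.7785190895860978
[577.0336581  142.72811522  89.38636325] [ 538.47519076 -184.16958699   73.75118356]
side head z 126.56228125308144 flat z 126.84651082833773
 head (array([583.7, 147.5]), array([38.9, 95.1]), 77.23)
side gauge pts 734 z pct [56.72490059 69.64540071 72.36431759 74.11207137]
 gauge mask rect (array([ 532.8, -188.8]), array([ 58.9, 150. ]), 24.48)
 handle line [ 4.0025401e-01 -9.1640425e-01  5.4350220e+02 -1.9133885e+02] -66.40594 [ 543.74967468 -193.17245134   72.04077807]
 bench z -0.21669446172114704
```

```bash
python3 - <<'E'
from h import *
t=load('top'); s=load('side')
C={}
vis={}
for n,im in(('top',t),('side',s)):
    P=cloud(im); Z=P[...,2]; px=im['pixels'].astype(int); g=px.sum(-1)/3
    hsv=cv2.cvtColor(im['pixels'],cv2.COLOR_RGB2HSV).astype(int)
    zs=0 if n=='top' else 1.8   # side bias
    gc=np.array([538.5,-184.2]); r=np.hypot(P[...,0]-gc[0],P[...,1]-gc[1])
    m=(r<95)&(Z>60)&(hsv[...,1]<60)
    print(n,'gray levels',np.percentile(g[m],[5,25,50,75,95]))
    th=np.percentile(g[m],[10,80]).mean()
    o=(m&(g>th)&(Z>67-zs)); o=cv2.morphologyEx(o.astype(np.uint8),cv2.MORPH_OPEN,np.ones((2,2)))
    print(' handle',th,rect(im,o,73),'medZ',np.median(Z[o>0]))
    o2=m; print(' gauge all grey',rect(im,o2,66))
    v=im['pixels'].copy(); cs=pix(im,o); cv2.drawContours(v,[cs],-1,(255,0,0),1)
    bc=np.array([582,148]); rb=np.hypot(P[...,0]-bc[0],P[...,1]-bc[1])
    hm=(rb<80)&(Z>122-zs)&(g>0.6*np.percentile(g[(rb<80)&(Z>122)],80)); print(' head',rect(im,hm,128),np.median(Z[hm]))
    cv2.drawContours(v,[pix(im,hm)],-1,(0,255,0),1)
    br=(rb<80)&(hsv[...,1]>90)&(hsv[...,0]>8)&(hsv[...,0]<28)&(Z>60)
    if br.any():
        ys,xs=np.nonzero(br); w=g[br]; print(' brass px',xs.mean(),ys.mean(),len(xs),np.median(P[br],0), 'extent',np.ptp(xs),np.ptp(ys))
    a=v[185:265,190:250] if n=='top' else v[165:225,225:285]
    b=v[205:265,320:400] if n=='top' else v[245:305,295:375]
    c=np.zeros((480,860,3),np.uint8); a=cv2.resize(a,None,fx=6,fy=6,interpolation=0); b=cv2.resize(b,None,fx=5,fy=5,interpolation=0)
    c[:a.shape[0],:a.shape[1]]=a; c[:b.shape[0],400:400+b.shape[1]]=b; cv2.imwrite('pics/m_'+n+'.png',c[:,:800,::-1])
E
```

```text
top gray levels [ 69.66666667  80.33333333 104.         107.33333333 109.        ]
 handle 90.66666666666667 (array([ 543.4, -196.1]), array([26. , 96.8]), 23.05) medZ nan
 gauge all grey (array([ 541.9, -184.4]), array([ 26.4, 149.1]), 22.92)
 head (array([589.5, 153.9]), array([27.3, 92.7]), 77.07) 128.5383860586096
 brass px 218.26666666666668 220.33333333333334 15 [581.03863006 142.28167338  91.76782696] extent 2 8
side gray levels [ 86.58333333 102.33333333 136.33333333 165.33333333 168.        ]
 handle 126.83333333333333 (array([ 542.2, -198.5]), array([ 25.2, 105.6]), 22.89) medZ nan
 gauge all grey (array([ 540.5, -184.8]), array([ 41.7, 149.1]), 24.48)
 head (array([585.7, 147.3]), array([38.4, 90.4]), 77.23) 126.81961361519433
 brass px 254.4814814814815 188.55555555555554 27 [583.17811231 149.34446629  91.37932819] extent 5 5
```

```bash
sleep 1
```

```text
(no output)
```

View pics/m_top.png

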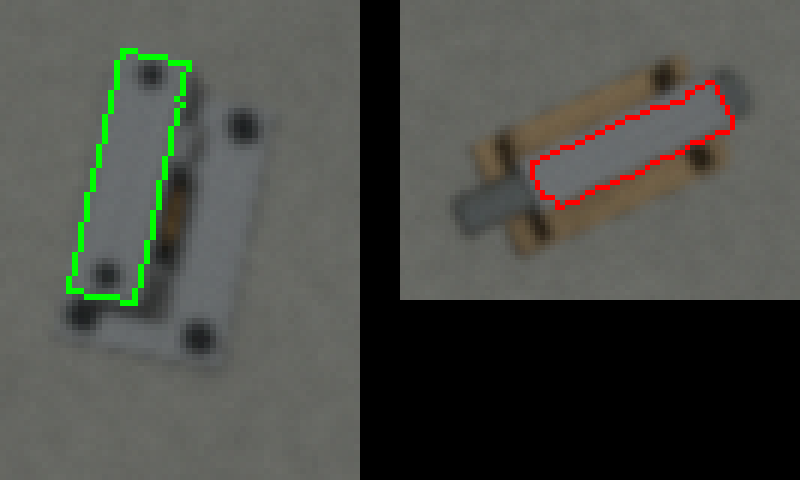

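View pics/m_side.png

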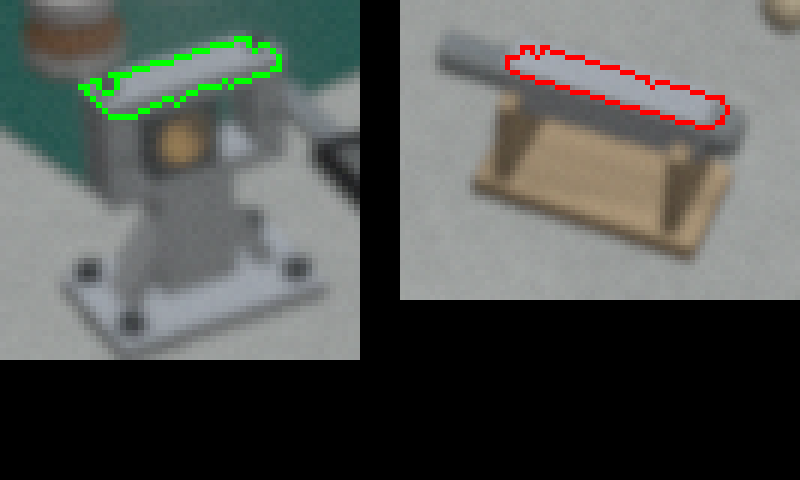

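```bash
python3 - <<'E'
from h import *
t=load('top'); s=load('side')
f=lambda u,v:(190+u/6,185+v/6)
print('base centre',(plane(t,*f(58,338),12)+plane(t,*f(275,100),12))/2, 'lower edge', plane(t,*f(222,370),12)-plane(t,*f(58,338),12))
g=lambda u,v:(225+u/6-.4,165+v/6-.4)
A=np.radians(-13); ex=np.array([np.cos(A),np.sin(A),0]); ey=np.array([-ex[1],ex[0],0])
# side base corners (64,285) left,(130,355) front,(327,288) right
print('side base', (plane(s,*g(64,283),12)+plane(s,*g(328,287),12))/2, [plane(s,*g(*q),12).round(1) for q in((64,283),(130,352),(328,287))])
H=np.array([589,153.5,100])
def front(u,v,off):
    o,d=ray(s,u,v); k=((H-ey*off-o)@ey)/(d@ey); p=o+k*d; return np.array([(p-H)@ex,p[2]]).round(1)
for q in((181,143),(160,143),(207,143)): print('brass',front(*g(*q),15))
for nme,q in dict(bl=(141,143),br=(213,143),top=(178,105),bot=(182,175)).items(): print('block',nme,front(*g(*q),15))
for nme,q in dict(headL=(88,150),headR=(285,125),topL=(110,115),slotR=(235,130)).items(): print(nme,front(*g(*q),13))
# gauge ends, top view
k=lambda u,v:(320+u/5-.4,205+v/6-.4)
print('go tip',plane(t,*k(63,265),60),'nogo',plane(t,*k(338,108),60))
E
```

```text
base centre [590.05842735 151.2334001   12.        ] lower edge [-14.5640618  -66.10397977   0.        ]
side base [584.78126731 146.22012041  12.        ] [array([539.5, 190.6,  12. ]), array([528.3, 126. ,  12. ]), array([630.1, 101.8,  12. ])]
brass [-9.7 99.1]
brass [-20.3 102.5]
brass [ 3.5 94.8]
block bl [-29.7 105.6]
block br [ 6.6 93.8]
block top [-10.3 119.8]
block bot [-10.   81.6]
headL [-55.2 109. ]
headR [45.3 90.2]
topL [-43.3 123.9]
slotR [19.1 95.8]
go tip [ 512.01347543 -118.13569834   60.        ] nogo [ 569.96239696 -250.44867244   60.        ]
```

Request:
play_rows --steps '[{"x": 0.7, "y": -1, "wz": -4.6}, {"x": 0.7, "y": -1, "wz": -4.6}, {"x": 0.7, "y": -1, "wz": -4.6}, {"x": 0.7, "y": -1, "wz": -4.6}, {"x": 0.7, "y": -1, "wz": -4.6}, {"x": 0.7, "y": -1, "wz": -4.6}, {"x": 0.7, "y": -1, "wz": -4.6}, {"x": 0.7, "y": -1, "wz": -4.6}, {"x": 0.7, "y": -1, "wz": -4.6}, {"x": 0.7, "y": -1, "wz": -4.6}]' --grip 85

```text
validation failed for argument at $.st...
```

Request:
play_rows --steps '[{"x": 0.06, "y": -1}, {"x": 0.06, "y": -1}, {"x": 0.06, "y": -1}, {"x": 0.06, "y": -1}, {"x": 0.06, "y": -1}, {"x": 0.06, "y": -1}, {"x": 0.06, "y": -1}, {"x": 0.06, "y": -1}, {"x": 0.06, "y": -1}, {"x": 0.06, "y": -1}]'

```text
validation failed for argument at $.st...
```

Request:
play_rows --steps '[{"y": -0.6, "z": -0.5}, {"z": -0.5}, {"z": -0.5}, {"z": -0.5}, {}, {}]'

```text
validation failed for argument at $.st...
```

```bash
python3 - <<'E'
from h import *
st=ctrl.get_state(); print({k:np.round(v,3) for k,v in st.items()})
for n in('side','top'):
    im=grab(n); save(im,n+'1',s=1.4)
E
```

```text
{'clock': np.float64(0.1), 'joint_positions': array([ 1.055,  0.287,  1.578,  0.   ,  1.279, -0.15 ]), 'dq': array([ 0.001, -0.002, -0.001,  0.   , -0.001, -0.   ]), 'joint_torque': array([ 0.0000e+00, -4.0729e+01, -2.9370e+01, -0.0000e+00,  3.0000e-03,
       -0.0000e+00]), 'tcp_pos': array([241.187, 629.972, 302.667]), 'tool_rot': array([ 2.588,  1.78 , -0.003]), 'wrist_force': array([-0.578,  0.505,  0.034]), 'moment': array([-0.013,  0.061, -0.038]), 'grip_width': np.float64(85.113)}
```

View pics/side1.png

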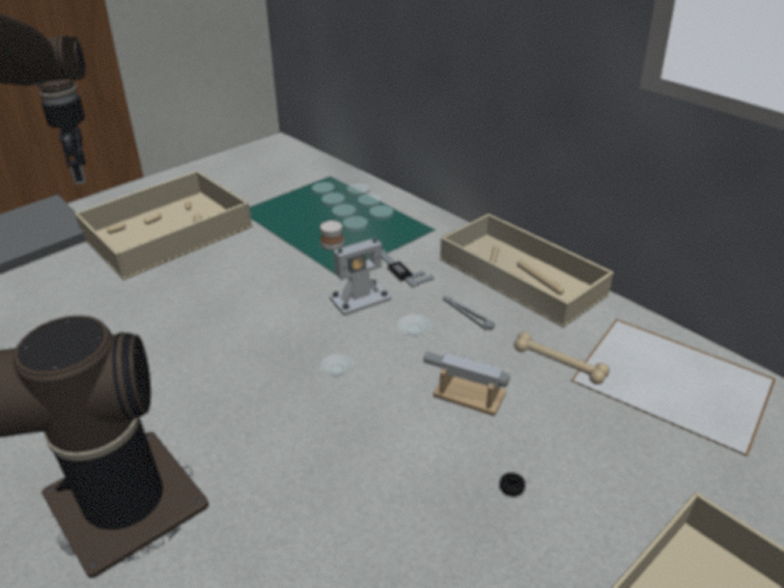

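The calls were refused and nothing moved. Perhaps every row needs all six numbers, so I'll try one full row.

Request:
play_rows --steps '[{"x": 0.7, "y": -0.9, "z": 0.0, "wx": 0.0, "wy": 0.0, "wz": -4.6}]'

```text
clock: 0.32
tcp_pos: [268.2, 595.1, 303.4]
tool_rot: [-2.656, -1.677, 0.001]
wrist_force: [0.5, -0.7, -0.0]
grip_width: 85.1
```

Request:
play_rows --steps '[{"x": 0.7, "y": -1.0, "z": 0.0, "wx": 0.0, "wy": 0.0, "wz": -4.6}, {"x": 0.7, "y": -1.0, "z": 0.0, "wx": 0.0, "wy": 0.0, "wz": -4.6}, {"x": 0.7, "y": -1.0, "z": 0.0, "wx": 0.0, "wy": 0.0, "wz": -4.6}, {"x": 0.7, "y": -1.0, "z": 0.0, "wx": 0.0, "wy": 0.0, "wz": -4.6}, {"x": 0.7, "y": -1.0, "z": 0.0, "wx": 0.0, "wy": 0.0, "wz": -4.6}, {"x": 0.7, "y": -1.0, "z": 0.0, "wx": 0.0, "wy": 0.0, "wz": -4.6}, {"x": 0.7, "y": -1.0, "z": 0.0, "wx": 0.0, "wy": 0.0, "wz": -4.6}, {"x": 0.7, "y": -1.0, "z": 0.0, "wx": 0.0, "wy": 0.0, "wz": -4.6}, {"x": 0.7, "y": -1.0, "z": 0.0, "wx": 0.0, "wy": 0.0, "wz": -4.6}, {"x": 0.5, "y": -1.0, "z": 0.0, "wx": 0.0, "wy": 0.0, "wz": 0.0}]'

```text
clock: 1.58
tcp_pos: [542.2, 192.8, 303.8]
tool_rot: [3.079, 0.626, 0.0]
wrist_force: [1.4, 0.4, -0.3]
grip_width: 85.2
```

Request:
play_rows --steps '[{"x": 0.0, "y": -1.0, "z": 0.0, "wx": 0.0, "wy": 0.0, "wz": 0.0}, {"x": 0.0, "y": -1.0, "z": 0.0, "wx": 0.0, "wy": 0.0, "wz": 0.0}, {"x": 0.0, "y": -1.0, "z": 0.0, "wx": 0.0, "wy": 0.0, "wz": 0.0}, {"x": 0.0, "y": -1.0, "z": 0.0, "wx": 0.0, "wy": 0.0, "wz": 0.0}, {"x": 0.0, "y": -1.0, "z": 0.0, "wx": 0.0, "wy": 0.0, "wz": 0.0}, {"x": 0.0, "y": -1.0, "z": 0.0, "wx": 0.0, "wy": 0.0, "wz": 0.0}, {"x": 0.0, "y": -1.0, "z": 0.0, "wx": 0.0, "wy": 0.0, "wz": 0.0}, {"x": 0.0, "y": -1.0, "z": 0.0, "wx": 0.0, "wy": 0.0, "wz": 0.0}, {"x": 0.0, "y": -1.0, "z": -0.5, "wx": 0.0, "wy": 0.0, "wz": 0.0}, {"x": 0.0, "y": -0.7, "z": -0.5, "wx": 0.0, "wy": 0.0, "wz": 0.0}]'

```text
clock: 2.82
tcp_pos: [541.3, -195.4, 263.7]
tool_rot: [3.078, 0.626, 0.001]
wrist_force: [0.8, 0.7, -1.4]
grip_width: 85.6
```

Request:
play_rows --steps '[{"x": 0.0, "y": 0.0, "z": -0.5, "wx": 0.0, "wy": 0.0, "wz": 0.0}, {"x": 0.0, "y": 0.0, "z": -0.5, "wx": 0.0, "wy": 0.0, "wz": 0.0}, {"x": 0.0, "y": 0.0, "z": 0.0, "wx": 0.0, "wy": 0.0, "wz": 0.0}, {"x": 0.0, "y": 0.0, "z": 0.0, "wx": 0.0, "wy": 0.0, "wz": 0.0}]'

```text
clock: 3.32
tcp_pos: [541.8, -193.0, 224.5]
tool_rot: [3.077, 0.629, 0.001]
wrist_force: [1.0, 0.2, 0.5]
grip_width: 85.2
```

```bash
python3 - <<'E'
from h import *
st=ctrl.get_state(); print({k:np.round(v,3) for k,v in st.items()})
for n in('side','top'):
    im=grab(n); save(im,n+'2',s=1.4)
E
```

```text
{'clock': np.float64(3.325), 'joint_positions': array([-0.518,  0.147,  1.893,  0.   ,  1.101, -0.922]), 'dq': array([-0.003, -0.011, -0.014,  0.   , -0.001,  0.001]), 'joint_torque': array([-5.5000e-02, -3.2192e+01, -2.6397e+01, -2.0000e-03,  1.6000e-02,
        1.0000e-03]), 'tcp_pos': array([ 541.833, -192.958,  224.498]), 'tool_rot': array([3.077e+00, 6.290e-01, 1.000e-03]), 'wrist_force': array([1.02 , 0.247, 0.465]), 'moment': array([0.003, 0.02 , 0.026]), 'grip_width': np.float64(85.187)}
```

View pics/side2.png

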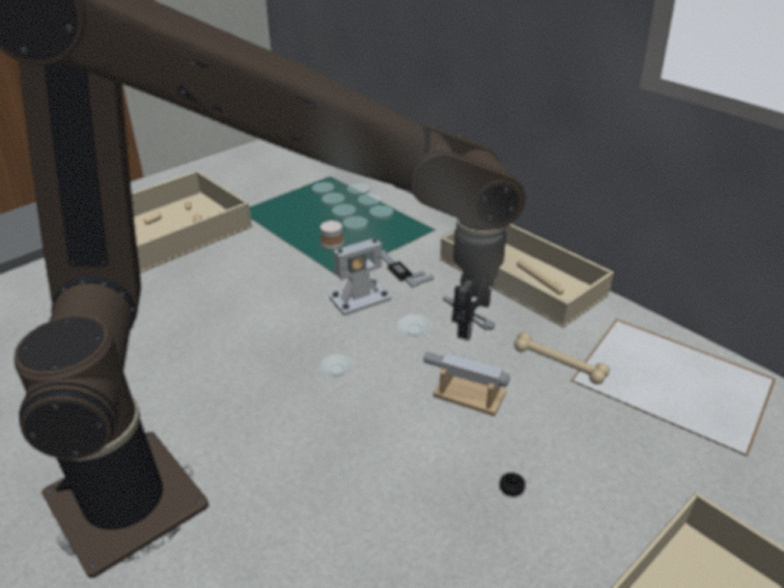

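View pics/top2.png

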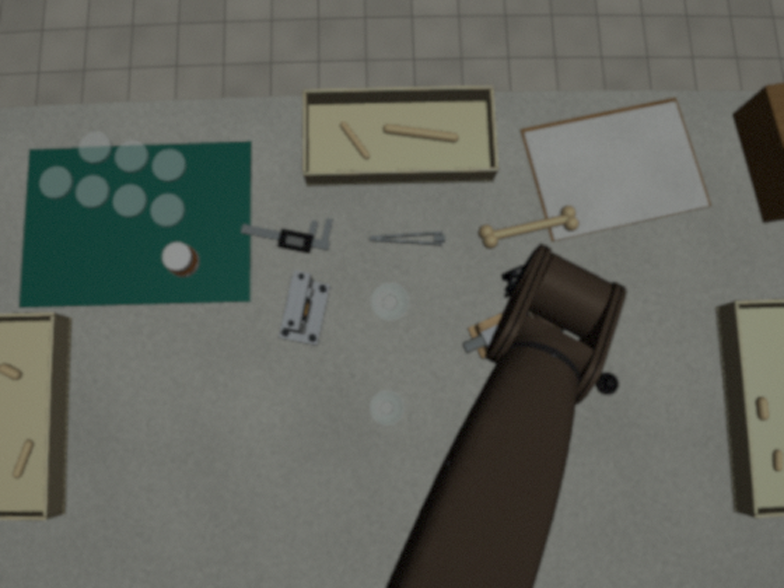

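Request:
play_rows --steps '[{"x": 0.05, "y": -0.05, "z": -0.6, "wx": 0.0, "wy": 0.0, "wz": 0.0}, {"x": 0.0, "y": 0.0, "z": -0.6, "wx": 0.0, "wy": 0.0, "wz": 0.0}, {"x": 0.0, "y": 0.0, "z": -0.6, "wx": 0.0, "wy": 0.0, "wz": 0.0}, {"x": 0.0, "y": 0.0, "z": -0.4, "wx": 0.0, "wy": 0.0, "wz": 0.0}, {"x": 0.0, "y": 0.0, "z": -0.4, "wx": 0.0, "wy": 0.0, "wz": 0.0}, {"x": 0.0, "y": 0.0, "z": -0.2, "wx": 0.0, "wy": 0.0, "wz": 0.0}, {"x": 0.0, "y": 0.0, "z": 0.0, "wx": 0.0, "wy": 0.0, "wz": 0.0}]'

```text
clock: 4.3
tcp_pos: [543.3, -195.6, 111.5]
tool_rot: [-3.078, -0.627, 0.001]
wrist_force: [0.1, 0.1, -0.5]
grip_width: 85.0
```

Request:
play_rows --steps '[{"x": 0.0, "y": 0.0, "z": 0.0, "wx": 0.0, "wy": 0.0, "wz": 0.0}, {"x": 0.0, "y": 0.0, "z": 0.0, "wx": 0.0, "wy": 0.0, "wz": 0.0}, {"x": 0.0, "y": 0.0, "z": 0.0, "wx": 0.0, "wy": 0.0, "wz": 0.0}, {"x": 0.0, "y": 0.0, "z": 0.0, "wx": 0.0, "wy": 0.0, "wz": 0.0}]' --grip 40.0 --grip_force 20.0

```text
clock: 4.8
tcp_pos: [543.5, -195.7, 112.1]
tool_rot: [3.078, 0.627, 0.0]
wrist_force: [0.7, 0.4, 0.3]
grip_width: 39.8
```

Request:
play_rows --steps '[{"x": 0.0, "y": 0.0, "z": 0.0, "wx": 0.0, "wy": 0.0, "wz": 0.0}, {"x": 0.0, "y": 0.0, "z": 0.0, "wx": 0.0, "wy": 0.0, "wz": 0.0}, {"x": 0.0, "y": 0.0, "z": 0.0, "wx": 0.0, "wy": 0.0, "wz": 0.0}, {"x": 0.0, "y": 0.0, "z": 0.0, "wx": 0.0, "wy": 0.0, "wz": 0.0}]' --grip 20.0 --grip_force 20.0

```text
clock: 5.3
tcp_pos: [544.5, -195.7, 112.5]
tool_rot: [3.078, 0.626, 0.005]
wrist_force: [4.3, 1.6, -0.8]
grip_width: 25.7
```

Request:
play_rows --steps '[{"x": 0.03, "y": 0.01, "z": 0.0, "wx": 0.0, "wy": 0.0, "wz": 0.0}, {"x": 0.0, "y": 0.0, "z": 0.0, "wx": 0.0, "wy": 0.0, "wz": 0.0}, {"x": 0.0, "y": 0.0, "z": 0.0, "wx": 0.0, "wy": 0.0, "wz": 0.0}]' --grip 20.0 --grip_force 90.0

```text
clock: 5.68
tcp_pos: [544.8, -195.6, 112.6]
tool_rot: [3.078, 0.627, 0.0]
wrist_force: [1.4, 0.8, 4.8]
grip_width: 25.0
```

Request:
play_rows --steps '[{"x": 0.0, "y": 0.0, "z": 0.2, "wx": 0.0, "wy": 0.0, "wz": 0.0}, {"x": 0.0, "y": 0.0, "z": 0.5, "wx": 0.0, "wy": 0.0, "wz": 0.0}, {"x": 0.0, "y": 0.0, "z": 0.5, "wx": 0.0, "wy": 0.0, "wz": 0.0}, {"x": 0.0, "y": 0.0, "z": 0.3, "wx": 0.0, "wy": 0.0, "wz": 0.0}, {"x": 0.0, "y": 0.0, "z": 0.0, "wx": 0.0, "wy": 0.0, "wz": 0.0}, {"x": 0.0, "y": 0.0, "z": 0.0, "wx": 0.0, "wy": 0.0, "wz": 0.0}]'

```text
clock: 6.42
tcp_pos: [544.1, -195.1, 171.4]
tool_rot: [-3.078, -0.627, 0.002]
wrist_force: [0.5, 0.6, -2.7]
grip_width: 24.9
```

```bash
python3 - <<'E'
from h import *
st=ctrl.get_state(); print({k:np.round(v,3) for k,v in st.items()})
im=grab('side'); save(im,'side3',box=(250,160,430,300),s=4.4)
t=load('top')
A=np.radians(-13); ex=np.array([np.cos(A),np.sin(A),0]); ey=np.array([-ex[1],ex[0],0]); H=np.array([589.5,153.7,100])
o,d=ray(t,218.27,220.33); k=((H-ey*15-o)@ey)/(d@ey); p=o+k*d; print('top brass',(p-H)@ex,p)
E
```

```text
{'clock': np.float64(6.425), 'joint_positions': array([-0.52 ,  0.221,  1.916, -0.   ,  1.006, -0.922]), 'dq': array([-0.   ,  0.012,  0.007, -0.001, -0.002, -0.002]), 'joint_torque': array([-1.0000e-02, -3.6151e+01, -2.7047e+01,  5.0000e-03, -2.0000e-03,
       -0.0000e+00]), 'tcp_pos': array([ 544.087, -195.09 ,  171.374]), 'tool_rot': array([-3.078e+00, -6.270e-01,  2.000e-03]), 'wrist_force': array([ 0.47 ,  0.611, -2.709]), 'moment': array([-0.03 , -0.097,  0.011]), 'grip_width': np.float64(24.908)}
top brass -7.396529499631417 [578.91877726 140.74830614 102.12707624]
```

View pics/side3.png

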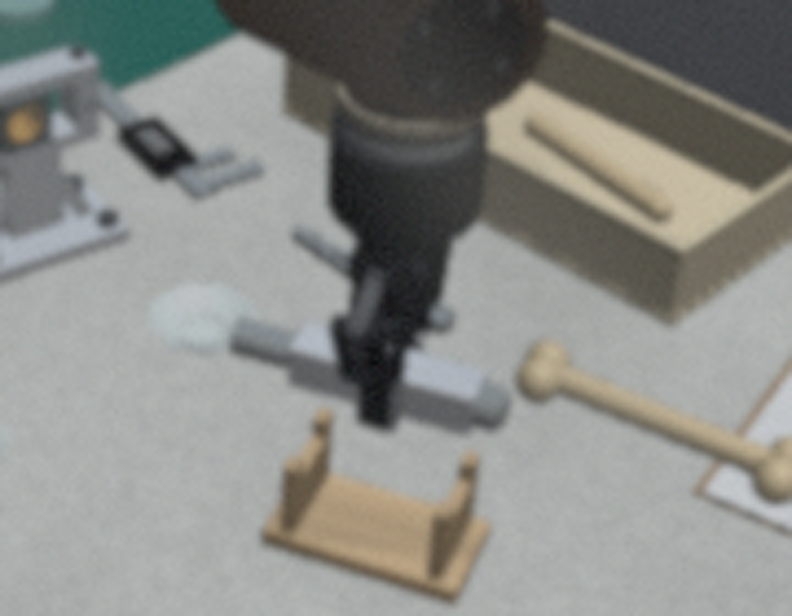

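Request:
play_rows --steps '[{"x": 0.03, "y": 0.5, "z": 0.0, "wx": 0.0, "wy": 0.0, "wz": -4.0}, {"x": 0.03, "y": 0.7, "z": 0.0, "wx": 0.0, "wy": 0.0, "wz": -4.0}, {"x": 0.03, "y": 0.7, "z": 0.0, "wx": 0.0, "wy": 0.0, "wz": -4.0}, {"x": 0.03, "y": 0.7, "z": 0.0, "wx": 0.0, "wy": 0.0, "wz": -4.0}, {"x": 0.03, "y": 0.7, "z": 0.0, "wx": 0.0, "wy": 0.0, "wz": -4.0}, {"x": 0.03, "y": 0.7, "z": 0.0, "wx": 0.0, "wy": 0.0, "wz": -4.0}, {"x": 0.03, "y": 0.7, "z": 0.0, "wx": 0.0, "wy": 0.0, "wz": -4.0}, {"x": 0.0, "y": 0.5, "z": -0.2, "wx": 0.0, "wy": 0.0, "wz": -4.0}, {"x": 0.0, "y": 0.4, "z": -0.27, "wx": 0.0, "wy": 0.0, "wz": -4.0}, {"x": 0.0, "y": 0.0, "z": 0.0, "wx": 0.0, "wy": 0.0, "wz": 0.0}]'

```text
clock: 7.72
tcp_pos: [551.7, 29.7, 151.3]
tool_rot: [3.122, -0.35, -0.007]
wrist_force: [-0.1, -0.4, -1.1]
grip_width: 24.9
```

Request:
play_rows --steps '[{"x": 0.0, "y": 0.0, "z": 0.0, "wx": 0.0, "wy": 0.0, "wz": 0.0}, {"x": 0.0, "y": 0.0, "z": 0.0, "wx": 0.0, "wy": 0.0, "wz": 0.0}]'

```text
clock: 7.98
tcp_pos: [553.4, 28.0, 153.6]
tool_rot: [3.121, -0.355, 0.001]
wrist_force: [-0.3, 0.2, -2.0]
grip_width: 24.7
```

```bash
python3 - <<'E'
from h import *
st=ctrl.get_state(); print({k:np.round(v,3) for k,v in st.items()})
r=st['tool_rot']; print('tool x ang',np.degrees(2*np.arctan2(r[1],r[0])))
im=grab('side'); save(im,'side4',box=(220,160,340,250),s=6.6)
im=grab('top'); save(im,'top4',box=(180,170,320,275),s=5.6)
E
```

```text
{'clock': np.float64(7.975), 'joint_positions': array([-0.133,  0.197,  1.982, -0.   ,  0.961,  0.094]), 'dq': array([-0.001, -0.003, -0.003,  0.001, -0.   ,  0.006]), 'joint_torque': array([ 1.4900e-01, -3.3638e+01, -2.5602e+01,  1.5000e-02,  5.0000e-03,
       -4.0000e-03]), 'tcp_pos': array([553.376,  28.006, 153.606]), 'tool_rot': array([ 3.121e+00, -3.550e-01,  1.000e-03]), 'wrist_force': array([-0.259,  0.221, -2.016]), 'moment': array([ 0.003, -0.065,  0.004]), 'grip_width': np.float64(24.741)}
tool x ang -12.976285894445569
```

View pics/side4.png

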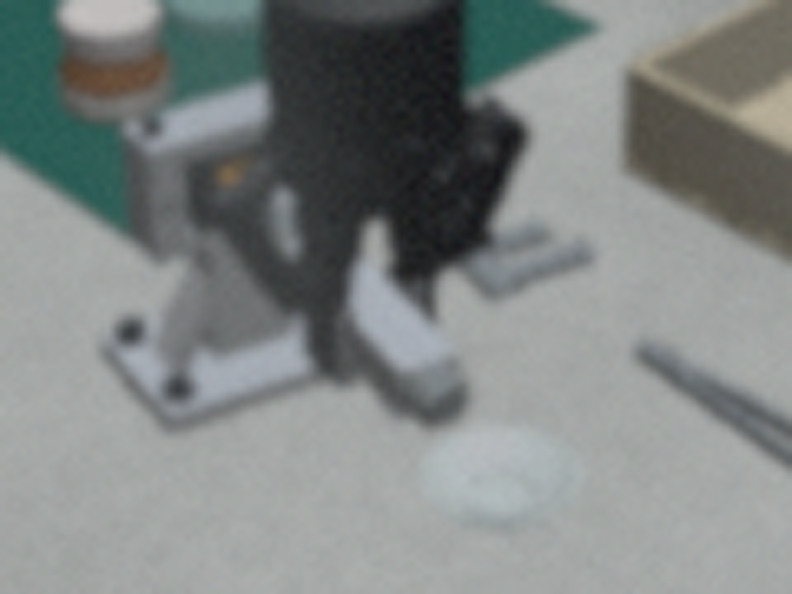

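View pics/top4.png

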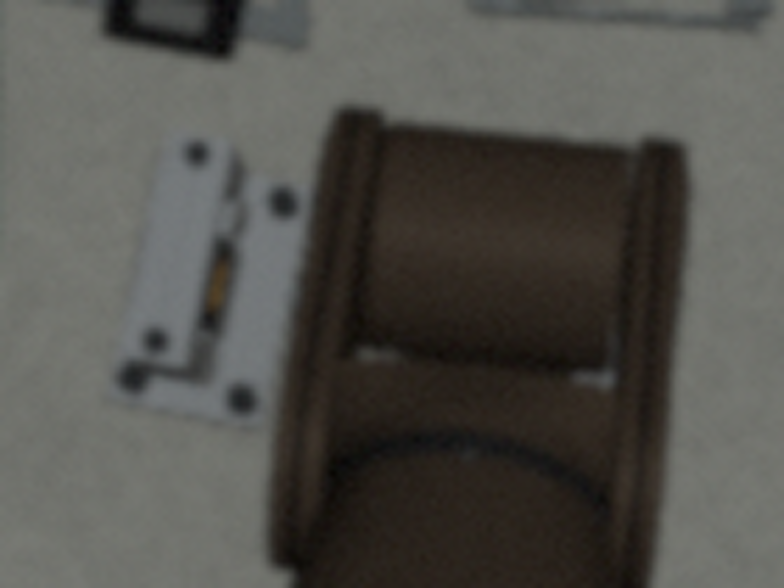

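Request:
play_rows --steps '[{"x": 0.05, "y": 0.22, "z": -0.025, "wx": 0.0, "wy": 0.0, "wz": 0.0}, {"x": 0.05, "y": 0.22, "z": 0.0, "wx": 0.0, "wy": 0.0, "wz": 0.0}, {"x": 0.02, "y": 0.1, "z": 0.0, "wx": 0.0, "wy": 0.0, "wz": 0.0}, {"x": 0.0, "y": 0.0, "z": 0.0, "wx": 0.0, "wy": 0.0, "wz": 0.0}, {"x": 0.0, "y": 0.0, "z": 0.0, "wx": 0.0, "wy": 0.0, "wz": 0.0}]'

```text
clock: 8.7
tcp_pos: [557.8, 50.4, 152.1]
tool_rot: [3.121, -0.354, -0.0]
wrist_force: [-0.7, 0.4, -2.3]
grip_width: 25.2
```

Request:
play_rows --steps '[{"x": 0.01, "y": 0.05, "z": 0.0, "wx": 0.0, "wy": 0.0, "wz": 0.0}, {"x": 0.01, "y": 0.05, "z": 0.0, "wx": 0.0, "wy": 0.0, "wz": 0.0}, {"x": 0.01, "y": 0.05, "z": 0.0, "wx": 0.0, "wy": 0.0, "wz": 0.0}]'

```text
clock: 9.07
tcp_pos: [559.0, 56.4, 152.1]
tool_rot: [-3.121, 0.355, -0.0]
wrist_force: [0.2, 0.1, -2.6]
grip_width: 24.8
```

Request:
play_rows --steps '[{"x": 0.01, "y": 0.05, "z": 0.0, "wx": 0.0, "wy": 0.0, "wz": 0.0}, {"x": 0.01, "y": 0.05, "z": 0.0, "wx": 0.0, "wy": 0.0, "wz": 0.0}]'

```text
clock: 9.32
tcp_pos: [559.9, 60.5, 152.1]
tool_rot: [3.122, -0.354, 0.0]
wrist_force: [0.2, 0.2, -2.3]
grip_width: 24.7
```

Request:
play_rows --steps '[{"x": 0.01, "y": 0.05, "z": 0.0, "wx": 0.0, "wy": 0.0, "wz": 0.0}, {"x": 0.0, "y": 0.0, "z": 0.0, "wx": 0.0, "wy": 0.0, "wz": 0.0}]'

```text
clock: 9.57
tcp_pos: [560.2, 62.5, 152.1]
tool_rot: [-3.122, 0.354, -0.0]
wrist_force: [1.1, -0.6, -1.9]
grip_width: 24.4
```

Request:
play_rows --steps '[{"x": 0.01, "y": 0.05, "z": 0.0, "wx": 0.0, "wy": 0.0, "wz": 0.0}, {"x": 0.0, "y": 0.0, "z": 0.0, "wx": 0.0, "wy": 0.0, "wz": 0.0}]'

```text
clock: 9.82
tcp_pos: [560.6, 64.5, 152.1]
tool_rot: [-3.121, 0.354, -0.0]
wrist_force: [-0.9, 1.1, -1.7]
grip_width: 24.7
```

Request:
play_rows --steps '[{"x": 0.01, "y": 0.05, "z": 0.0, "wx": 0.0, "wy": 0.0, "wz": 0.0}, {"x": 0.0, "y": 0.0, "z": 0.0, "wx": 0.0, "wy": 0.0, "wz": 0.0}]'

```text
clock: 10.07
tcp_pos: [561.0, 66.5, 152.1]
tool_rot: [-3.121, 0.354, -0.0]
wrist_force: [-0.2, 0.1, -2.1]
grip_width: 24.6
```

Request:
play_rows --steps '[{"x": 0.01, "y": 0.05, "z": 0.0, "wx": 0.0, "wy": 0.0, "wz": 0.0}, {"x": 0.01, "y": 0.05, "z": 0.0, "wx": 0.0, "wy": 0.0, "wz": 0.0}]'

```text
clock: 10.32
tcp_pos: [561.9, 70.4, 152.2]
tool_rot: [3.121, -0.355, 0.0]
wrist_force: [0.1, -0.5, -1.9]
grip_width: 25.0
```

Request:
play_rows --steps '[{"x": 0.01, "y": 0.05, "z": 0.0, "wx": 0.0, "wy": 0.0, "wz": 0.0}, {"x": 0.01, "y": 0.05, "z": 0.0, "wx": 0.0, "wy": 0.0, "wz": 0.0}]'

```text
clock: 10.58
tcp_pos: [562.7, 74.5, 152.2]
tool_rot: [3.122, -0.354, 0.0]
wrist_force: [-0.3, -0.4, -1.5]
grip_width: 24.8
```

```bash
python3 - <<'E'
from h import *
st=ctrl.get_state(); print({k:np.round(v,3) for k,v in st.items()})
im=grab('side'); save(im,'side5',box=(220,160,340,250),s=6.6)
im=grab('top'); save(im,'top5',box=(180,170,320,275),s=5.6)
E
```

```text
{'clock': np.float64(10.575), 'joint_positions': array([-0.047,  0.227,  1.95 , -0.   ,  0.964,  0.179]), 'dq': array([ 0.029,  0.009, -0.013,  0.001,  0.002,  0.029]), 'joint_torque': array([  0.143, -34.868, -25.475,   0.051,   0.065,  -0.038]), 'tcp_pos': array([562.729,  74.481, 152.182]), 'tool_rot': array([ 3.122, -0.354,  0.   ]), 'wrist_force': array([-0.314, -0.445, -1.519]), 'moment': array([-0.037, -0.064,  0.012]), 'grip_width': np.float64(24.752)}
```

View pics/side5.png

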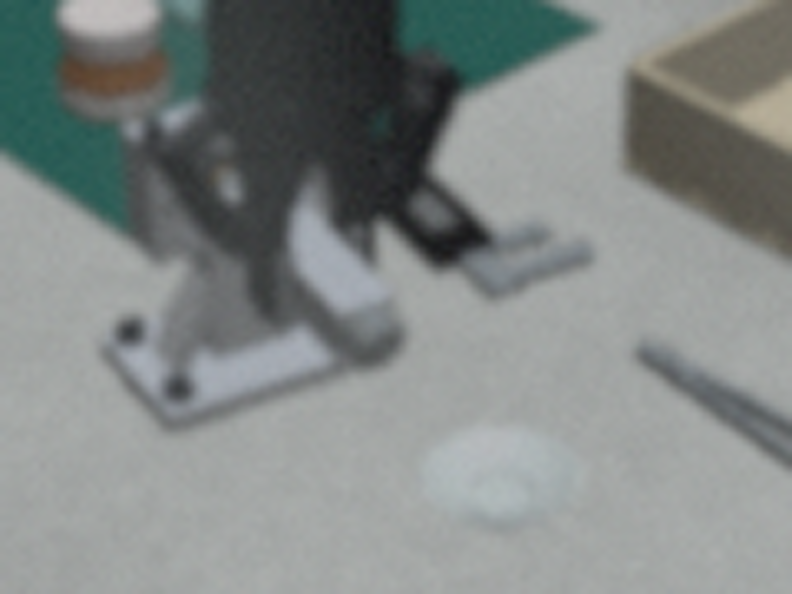

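View pics/top5.png

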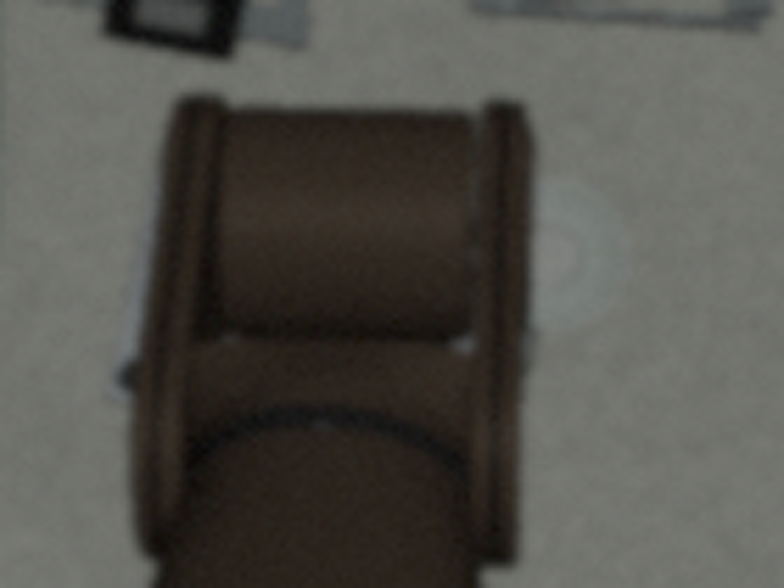

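Request:
play_rows --steps '[{"x": 0.01, "y": 0.05, "z": 0.0, "wx": 0.0, "wy": 0.0, "wz": 0.0}, {"x": 0.01, "y": 0.05, "z": 0.0, "wx": 0.0, "wy": 0.0, "wz": 0.0}, {"x": 0.01, "y": 0.05, "z": 0.0, "wx": 0.0, "wy": 0.0, "wz": 0.0}]'

```text
clock: 11.05
tcp_pos: [564.0, 80.4, 152.3]
tool_rot: [3.121, -0.355, 0.001]
wrist_force: [1.2, -1.2, -2.0]
grip_width: 25.1
```

Request:
play_rows --steps '[{"x": 0.01, "y": 0.05, "z": 0.0, "wx": 0.0, "wy": 0.0, "wz": 0.0}, {"x": 0.01, "y": 0.05, "z": 0.0, "wx": 0.0, "wy": 0.0, "wz": 0.0}]'

```text
clock: 11.3
tcp_pos: [564.9, 84.3, 152.3]
tool_rot: [3.121, -0.355, 0.001]
wrist_force: [1.8, -1.1, -1.7]
grip_width: 24.9
```

Request:
play_rows --steps '[{"x": 0.01, "y": 0.05, "z": 0.0, "wx": 0.0, "wy": 0.0, "wz": 0.0}, {"x": 0.01, "y": 0.05, "z": 0.0, "wx": 0.0, "wy": 0.0, "wz": 0.0}]'

```text
clock: 11.55
tcp_pos: [565.8, 88.3, 152.4]
tool_rot: [3.121, -0.355, 0.002]
wrist_force: [2.4, -2.2, -1.7]
grip_width: 24.4
```

Request:
play_rows --steps '[{"x": 0.01, "y": 0.03, "z": 0.0, "wx": 0.0, "wy": 0.0, "wz": 0.0}, {"x": 0.01, "y": 0.03, "z": 0.0, "wx": 0.0, "wy": 0.0, "wz": 0.0}]'

```text
clock: 11.8
tcp_pos: [566.4, 90.7, 152.3]
tool_rot: [3.121, -0.354, 0.001]
wrist_force: [1.0, -4.8, -0.0]
grip_width: 24.6
```

Request:
play_rows --steps '[{"x": 0.01, "y": 0.03, "z": 0.0, "wx": 0.0, "wy": 0.0, "wz": 0.0}, {"x": 0.01, "y": 0.03, "z": 0.0, "wx": 0.0, "wy": 0.0, "wz": 0.0}]'

```text
clock: 12.05
tcp_pos: [566.8, 91.1, 152.4]
tool_rot: [3.116, -0.35, -0.002]
wrist_force: [-2.5, -12.9, 1.6]
grip_width: 24.9
```

Request:
play_rows --steps '[{"x": 0.01, "y": 0.03, "z": 0.0, "wx": 0.0, "wy": 0.0, "wz": 0.0}, {"x": 0.0, "y": 0.03, "z": 0.0, "wx": 0.0, "wy": 0.0, "wz": 0.0}, {"x": 0.0, "y": 0.0, "z": 0.0, "wx": 0.0, "wy": 0.0, "wz": 0.0}, {"x": 0.0, "y": 0.0, "z": 0.0, "wx": 0.0, "wy": 0.0, "wz": 0.0}]'

```text
clock: 12.55
tcp_pos: [566.9, 91.3, 152.6]
tool_rot: [3.112, -0.349, -0.004]
wrist_force: [-2.8, -18.0, 3.2]
grip_width: 25.1
```

```bash
python3 - <<'E'
from h import *
st=ctrl.get_state(); print({k:np.round(v,3) for k,v in st.items()})
im=grab('side'); save(im,'side6',box=(220,160,340,250),s=6.6)
E
```

```text
{'clock': np.float64(12.55), 'joint_positions': array([-0.014,  0.242,  1.931, -0.012,  0.972,  0.216]), 'dq': array([-0.   , -0.   , -0.001,  0.   ,  0.   ,  0.001]), 'joint_torque': array([ 10.036, -32.852, -24.87 ,   3.217,  -0.583,   0.09 ]), 'tcp_pos': array([566.917,  91.318, 152.55 ]), 'tool_rot': array([ 3.112, -0.349, -0.004]), 'wrist_force': array([ -2.823, -17.976,   3.155]), 'moment': array([-2.393,  0.389,  0.044]), 'grip_width': np.float64(25.105)}
```

View pics/side6.png

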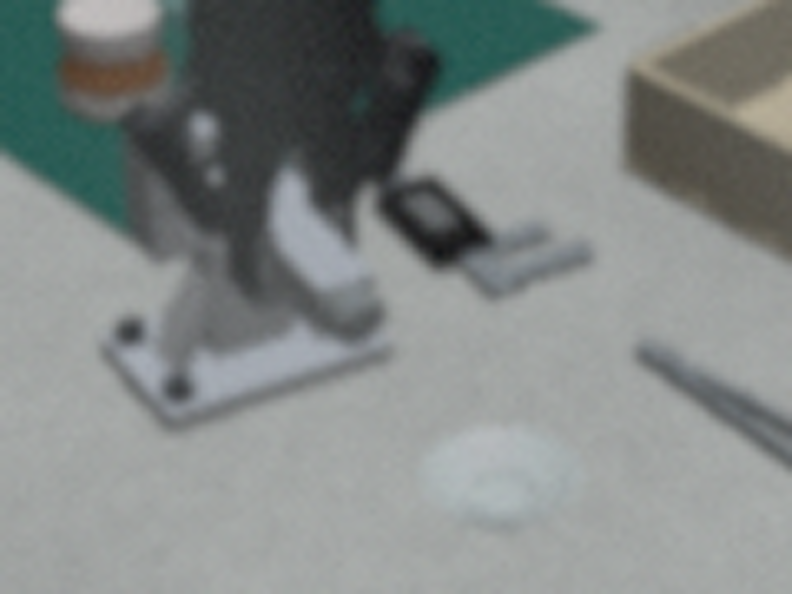

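Request:
play_rows --steps '[{"x": -0.02, "y": -0.1, "z": 0.0, "wx": 0.0, "wy": 0.0, "wz": 0.0}, {"x": -0.02, "y": -0.1, "z": 0.0, "wx": 0.0, "wy": 0.0, "wz": 0.0}, {"x": -0.02, "y": -0.1, "z": 0.0, "wx": 0.0, "wy": 0.0, "wz": 0.0}, {"x": 0.0, "y": 0.0, "z": 0.0, "wx": 0.0, "wy": 0.0, "wz": 0.0}]'

```text
clock: 13.1
tcp_pos: [564.9, 83.7, 152.1]
tool_rot: [-3.122, 0.354, 0.001]
wrist_force: [2.5, 0.4, -1.0]
grip_width: 24.9
```

Request:
play_rows --steps '[{"x": -0.005, "y": -0.1, "z": 0.0, "wx": 0.0, "wy": 0.0, "wz": 0.0}, {"x": -0.03, "y": -0.15, "z": 0.0, "wx": 0.0, "wy": 0.0, "wz": 0.0}, {"x": -0.05, "y": -0.2, "z": 0.0, "wx": 0.0, "wy": 0.0, "wz": 0.0}, {"x": -0.05, "y": -0.2, "z": 0.0, "wx": 0.0, "wy": 0.0, "wz": 0.0}, {"x": -0.05, "y": -0.2, "z": 0.0, "wx": 0.0, "wy": 0.0, "wz": 0.0}, {"x": 0.0, "y": 0.0, "z": 0.0, "wx": 0.0, "wy": 0.0, "wz": 0.0}]'

```text
clock: 13.85
tcp_pos: [557.2, 48.7, 151.8]
tool_rot: [3.121, -0.356, -0.001]
wrist_force: [-1.1, -0.8, -2.0]
grip_width: 24.8
```

Request:
play_rows --steps '[{"x": 0.0, "y": -0.1, "z": 0.4, "wx": 0.0, "wy": 0.0, "wz": 0.0}, {"x": 0.0, "y": 0.0, "z": 0.6, "wx": 0.0, "wy": 0.0, "wz": 0.0}, {"x": 0.0, "y": 0.0, "z": 0.6, "wx": 0.0, "wy": 0.0, "wz": 0.0}, {"x": 0.0, "y": 0.1, "z": 0.0, "wx": 0.0, "wy": 0.0, "wz": 0.0}, {"x": 0.1, "y": 0.4, "z": 0.0, "wx": 0.0, "wy": 0.0, "wz": 0.0}, {"x": 0.15, "y": 0.7, "z": 0.0, "wx": 0.0, "wy": 0.0, "wz": 0.0}, {"x": 0.2, "y": 0.8, "z": 0.0, "wx": 0.0, "wy": 0.0, "wz": 0.0}, {"x": 0.2, "y": 0.8, "z": 0.0, "wx": 0.0, "wy": 0.0, "wz": 0.0}, {"x": 0.2, "y": 0.8, "z": 0.0, "wx": 0.0, "wy": 0.0, "wz": 0.0}, {"x": 0.2, "y": 0.8, "z": 0.0, "wx": 0.0, "wy": 0.0, "wz": 0.0}]'

```text
clock: 15.1
tcp_pos: [598.8, 223.7, 214.1]
tool_rot: [3.121, -0.353, -0.005]
wrist_force: [-0.1, 1.2, -1.9]
grip_width: 24.7
```

Request:
play_rows --steps '[{"x": 0.1, "y": 0.7, "z": 0.0, "wx": 0.0, "wy": 0.0, "wz": 0.0}, {"x": 0.0, "y": 0.0, "z": 0.0, "wx": 0.0, "wy": 0.0, "wz": 0.0}, {"x": 0.0, "y": 0.0, "z": 0.0, "wx": 0.0, "wy": 0.0, "wz": 0.0}]'

```text
clock: 15.48
tcp_pos: [602.8, 249.8, 214.6]
tool_rot: [3.12, -0.353, -0.004]
wrist_force: [-0.8, -0.0, -2.0]
grip_width: 25.1
```

```bash
python3 - <<'E'
from h import *
st=ctrl.get_state(); print({k:np.round(v,3) for k,v in st.items()})
p=st['tcp_pos']; print('lat',p[0]*.9744-p[1]*.225,'along',p[0]*.225+p[1]*.9744)
r=st['tool_rot']; print('tool x ang',np.degrees(2*np.arctan2(r[1],r[0])))
im=grab('side'); save(im,'side7',box=(200,120,340,225),s=5.6)
im=grab('top'); save(im,'top7',box=(100,150,240,255),s=5.6)
E
```

```text
{'clock': np.float64(15.475), 'joint_positions': array([ 0.238,  0.321,  1.704, -0.   ,  1.12 ,  0.463]), 'dq': array([-0.02 , -0.014,  0.004,  0.   , -0.001, -0.002]), 'joint_torque': array([ 5.4800e-01, -4.1330e+01, -2.8648e+01,  3.7000e-02, -9.0000e-03,
        2.0000e-03]), 'tcp_pos': array([602.842, 249.819, 214.61 ]), 'tool_rot': array([ 3.12 , -0.353, -0.004]), 'wrist_force': array([-0.75 , -0.029, -1.951]), 'moment': array([-0.046,  0.03 , -0.031]), 'grip_width': np.float64(25.067)}
lat 531.19973949557 along 379.06301184174674
tool x ang -12.911222993579853
```

View pics/side7.png

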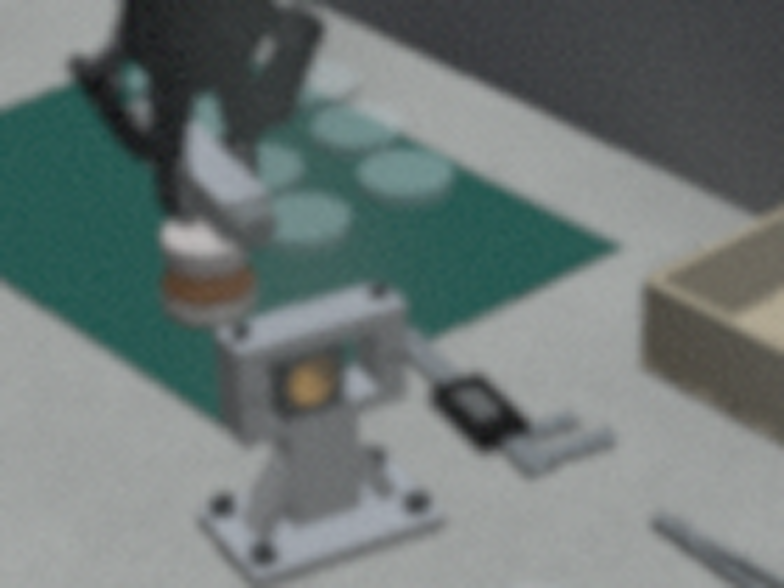

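View pics/top7.png

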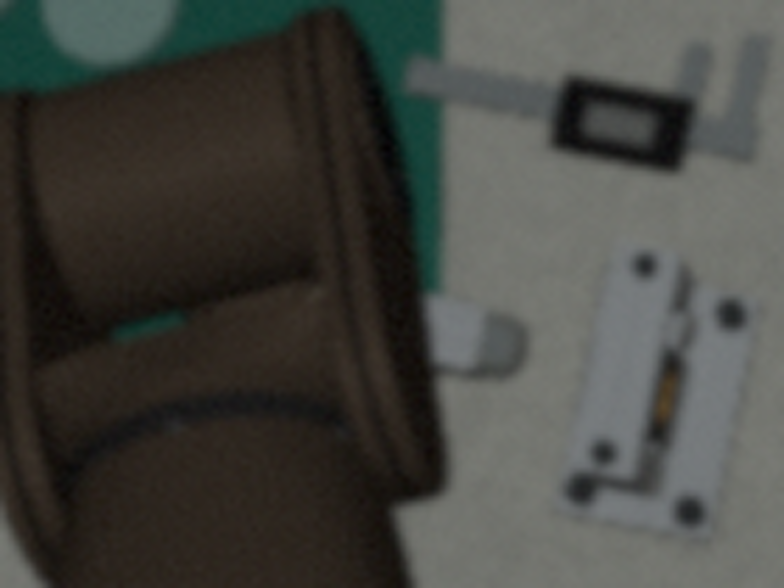

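The gauge is held well and the no-go end is clear of the head at about (505,345) in the top crop. I'll refine the bore direction before lowering, because it matters over this distance.

```bash
python3 - <<'E'
from h import *
for nm in('top',):
    t=load(nm)   # current top: bracket visible
    P=cloud(t);Z=P[...,2];g=t['pixels'].astype(int).sum(-1)/3
    rb=np.hypot(P[...,0]-589,P[...,1]-153)
    for zt in(118,122,125):
        hm=((rb<62)&(Z>zt)&(Z<135)).astype(np.uint8)
        ys,xs=np.nonzero(hm); w=np.array([plane(t,u,v,128)[:2] for u,v in zip(xs,ys)],np.float32)
        mu,ev,_=cv2.PCACompute2(w,None); print(zt,len(w),mu,np.degrees(np.arctan2(ev[0,1],ev[0,0])), cv2.minAreaRect(w))
    # grey gauge handle+nogo not needed
    # edges of head sub-pixel: gradient-based on left (+y) long edge
    G=cv2.GaussianBlur(t['pixels'],(0,0),1).astype(float).sum(-1)/3
    pts=[]
    for v in range(200,238):
        row=G[v,195:222]; d=np.diff(row); k=np.argmax(d[:15]); 
        if d[k]>4 and 0<k<14:
            a,b,c=d[k-1:k+2]; pts.append((195+k+.5+.5*(a-c)/(a-2*b+c),v))
    w=np.array([plane(t,u,v,128)[:2] for u,v in pts],np.float32)
    l=cv2.fitLine(w,cv2.DIST_HUBER,0,.01,.01).ravel(); print('edge',len(w),l,np.degrees(np.arctan2(l[1],l[0])))
    n=np.array([-l[1],l[0]]); print(np.round((w-l[2:])@n,1))
E
```

```text
118 517 [[588.91205 153.56693]] -12.320982 ((589.108642578125, 152.90802001953125), (29.040563583374023, 93.11360168457031), 77.32843017578125)
122 498 [[589.5681  153.92004]] -12.8741455 ((589.5069580078125, 153.68295288085938), (27.35367202758789, 92.6763687133789), 77.32843780517578)
125 478 [[589.58606 154.0821 ]] -12.642964 ((589.7922973632812, 154.000732421875), (26.608478546142578, 92.2589340209961), 77.32843780517578)
edge 5 [  0.7501389   -0.66128033 543.21027    162.83577   ] -41.39759
[-0.2 -0.1  0.7  0.4 -0.7]
```

Request:
play_rows --steps '[{"x": 0.03, "y": 0.0, "z": -0.5, "wx": 0.0, "wy": 0.0, "wz": 0.0}, {"x": 0.0, "y": 0.0, "z": -0.5, "wx": 0.0, "wy": 0.0, "wz": 0.0}, {"x": 0.0, "y": 0.0, "z": -0.4, "wx": 0.0, "wy": 0.0, "wz": 0.0}, {"x": 0.0, "y": 0.0, "z": -0.16, "wx": 0.0, "wy": 0.0, "wz": 0.0}, {"x": 0.0, "y": 0.0, "z": 0.0, "wx": 0.0, "wy": 0.0, "wz": 0.0}, {"x": 0.0, "y": 0.0, "z": 0.0, "wx": 0.0, "wy": 0.0, "wz": 0.0}]'

```text
clock: 16.32
tcp_pos: [605.4, 249.7, 154.6]
tool_rot: [-3.121, 0.354, -0.003]
wrist_force: [-0.8, -0.4, -2.1]
grip_width: 25.1
```

```bash
cat > st.py <<'E'
from h import *
st=ctrl.get_state(); p=st['tcp_pos']; r=st['tool_rot']; f=st['wrist_force']
print(p.round(2),'lat %.2f along %.2f'%(p[0]*.9744-p[1]*.225,p[0]*.225+p[1]*.9744),'ang %.2f'%np.degrees(2*np.arctan2(r[1],r[0])),r.round(4))
print('f',f.round(2),'flat %.2f falong %.2f'%(f[0]*.9744-f[1]*.225,f[0]*.225+f[1]*.9744),'m',st['moment'].round(3),'t',st['clock'])
E
python3 st.py
```

```text
[605.38 249.72 154.62] lat 533.69 along 379.54 ang 347.05 [-3.1209e+00  3.5430e-01 -2.6000e-03]
f [-0.83 -0.4  -2.08] flat -0.72 falong -0.58 m [ 0.007 -0.003  0.03 ] t 16.325
```

Request:
play_rows --steps '[{"x": -0.03, "y": 0.0, "z": -0.05, "wx": 0.0, "wy": 0.0, "wz": 0.0}, {"x": -0.04, "y": -0.18, "z": 0.0, "wx": 0.0, "wy": 0.0, "wz": 0.0}, {"x": -0.04, "y": -0.18, "z": 0.0, "wx": 0.0, "wy": 0.0, "wz": 0.0}, {"x": 0.0, "y": 0.0, "z": 0.0, "wx": 0.0, "wy": 0.0, "wz": 0.0}, {"x": 0.0, "y": 0.0, "z": 0.0, "wx": 0.0, "wy": 0.0, "wz": 0.0}, {"x": 0.0, "y": 0.0, "z": 0.0, "wx": 0.0, "wy": 0.0, "wz": 0.0}]'

```text
clock: 17.08
tcp_pos: [600.5, 235.3, 151.8]
tool_rot: [-3.121, 0.354, -0.0]
wrist_force: [0.2, -0.3, -2.4]
grip_width: 24.9
```

```bash
python3 st.py
```

```text
[600.45 235.25 151.78] lat 532.15 along 364.33 ang 347.04 [-3.1214e+00  3.5440e-01 -1.0000e-04]
f [ 0.21 -0.34 -2.41] flat 0.28 falong -0.28 m [-0.048  0.019  0.016] t 17.075
```

Request:
play_rows --steps '[{"x": -0.006, "y": -0.025, "z": 0.012, "wx": 0.0, "wy": 0.0, "wz": 0.0}, {"x": -0.006, "y": -0.025, "z": 0.0, "wx": 0.0, "wy": 0.0, "wz": 0.0}, {"x": -0.006, "y": -0.025, "z": 0.0, "wx": 0.0, "wy": 0.0, "wz": 0.0}, {"x": -0.006, "y": -0.025, "z": 0.0, "wx": 0.0, "wy": 0.0, "wz": 0.0}, {"x": 0.0, "y": 0.0, "z": 0.0, "wx": 0.0, "wy": 0.0, "wz": 0.0}]'

```text
clock: 17.7
tcp_pos: [599.4, 231.0, 152.2]
tool_rot: [3.121, -0.355, -0.0]
wrist_force: [0.6, 0.1, -2.9]
grip_width: 24.9
```

```bash
python3 st.py
```

```text
[599.43 231.05 152.2 ] lat 532.10 along 360.00 ang -12.96 [ 3.1215e+00 -3.5460e-01 -1.0000e-04]
f [ 0.59  0.1  -2.92] flat 0.56 falong 0.23 m [-0.008  0.021  0.015] t 17.7
```

Request:
play_rows --steps '[{"x": -0.006, "y": -0.025, "z": 0.0, "wx": 0.0, "wy": 0.0, "wz": 0.0}, {"x": -0.006, "y": -0.025, "z": 0.0, "wx": 0.0, "wy": 0.0, "wz": 0.0}]'

```text
clock: 17.95
tcp_pos: [599.0, 229.1, 152.2]
tool_rot: [-3.121, 0.354, -0.0]
wrist_force: [0.4, 0.7, -2.6]
grip_width: 24.6
```

```bash
python3 st.py
```

```text
[598.98 229.11 152.2 ] lat 532.09 along 358.02 ang 347.04 [-3.1215e+00  3.5440e-01 -1.0000e-04]
f [ 0.35  0.71 -2.56] flat 0.18 falong 0.77 m [ 0.012 -0.059  0.003] t 17.95
```

Request:
play_rows --steps '[{"x": -0.006, "y": -0.025, "z": 0.0, "wx": 0.0, "wy": 0.0, "wz": 0.0}, {"x": 0.0, "y": 0.0, "z": 0.0, "wx": 0.0, "wy": 0.0, "wz": 0.0}]'

```text
clock: 18.2
tcp_pos: [599.1, 228.4, 152.5]
tool_rot: [-3.12, 0.355, -0.002]
wrist_force: [2.1, 2.5, -1.3]
grip_width: 24.7
```

```bash
python3 st.py
```

```text
[599.06 228.41 152.51] lat 532.33 along 357.35 ang 347.03 [-3.1205e+00  3.5470e-01 -1.8000e-03]
f [ 2.07  2.54 -1.32] flat 1.44 falong 2.94 m [ 0.327 -0.103  0.027] t 18.2
```

Request:
play_rows --steps '[{"x": -0.006, "y": -0.025, "z": 0.0, "wx": 0.0, "wy": 0.0, "wz": 0.0}, {"x": 0.0, "y": 0.0, "z": 0.0, "wx": 0.0, "wy": 0.0, "wz": 0.0}]'

```text
clock: 18.45
tcp_pos: [599.0, 228.0, 152.7]
tool_rot: [-3.119, 0.355, -0.003]
wrist_force: [2.8, 4.3, -3.2]
grip_width: 24.7
```

```bash
python3 st.py
```

```text
[599.04 227.99 152.71] lat 532.40 along 356.94 ang 347.03 [-3.119   0.3547 -0.0033]
f [ 2.83  4.34 -3.2 ] flat 1.78 falong 4.86 m [ 0.675 -0.321 -0.01 ] t 18.45
```

Request:
play_rows --steps '[{"x": 0.002, "y": -0.026, "z": 0.0, "wx": 0.0, "wy": 0.0, "wz": 0.0}, {"x": 0.002, "y": -0.026, "z": 0.0, "wx": 0.0, "wy": 0.0, "wz": 0.0}]'

```text
clock: 18.7
tcp_pos: [599.2, 227.4, 153.0]
tool_rot: [-3.115, 0.357, -0.004]
wrist_force: [2.0, 11.0, -2.3]
grip_width: 24.8
```

```bash
python3 st.py
```

```text
[599.2  227.42 153.  ] lat 532.69 along 356.42 ang 346.94 [-3.1147  0.3566 -0.0037]
f [ 1.96 10.97 -2.29] flat -0.56 falong 11.13 m [ 1.723 -0.286 -0.074] t 18.7
```

Request:
play_rows --steps '[{"x": 0.0, "y": 0.0, "z": 0.0, "wx": 0.0, "wy": 0.0, "wz": 0.0}, {"x": 0.0, "y": 0.0, "z": 0.0, "wx": 0.0, "wy": 0.0, "wz": 0.0}, {"x": 0.0, "y": 0.0, "z": 0.0, "wx": 0.0, "wy": 0.0, "wz": 0.0}]'

```text
clock: 19.08
tcp_pos: [599.2, 227.5, 153.0]
tool_rot: [-3.115, 0.356, -0.004]
wrist_force: [2.8, 10.1, -2.8]
grip_width: 25.0
```

```bash
python3 st.py; python3 -c "
from h import *
im=grab('side'); save(im,'side8',box=(200,120,340,225),s=5.6)
im=grab('top'); save(im,'top8',box=(100,150,240,255),s=5.6)"
```

```text
[599.17 227.48 152.98] lat 532.65 along 356.47 ang 346.98 [-3.1154  0.3556 -0.0039]
f [ 2.75 10.06 -2.78] flat 0.42 falong 10.42 m [ 1.476 -0.329 -0.062] t 19.075
```

View pics/side8.png

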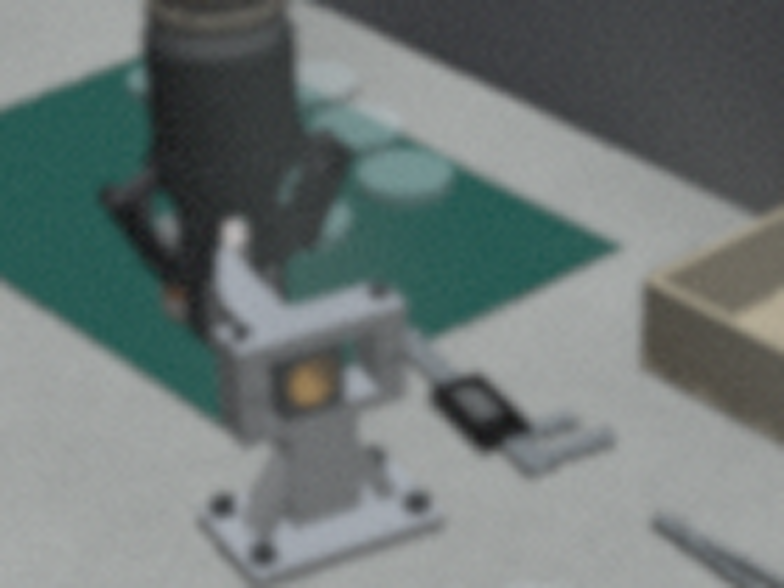

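View pics/top8.png

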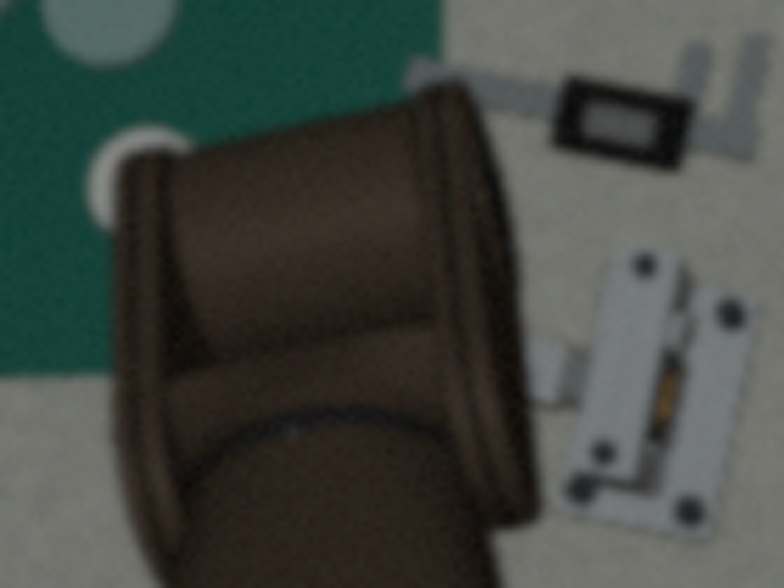

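Request:
play_rows --steps '[{"x": 0.0, "y": 0.0, "z": 0.0, "wx": 0.0, "wy": 0.0, "wz": 0.0}, {"x": 0.0, "y": 0.0, "z": 0.0, "wx": 0.0, "wy": 0.0, "wz": 0.0}, {"x": 0.0, "y": 0.0, "z": 0.0, "wx": 0.0, "wy": 0.0, "wz": 0.0}, {"x": 0.0, "y": 0.0, "z": 0.0, "wx": 0.0, "wy": 0.0, "wz": 0.0}, {"x": 0.0, "y": 0.0, "z": 0.0, "wx": 0.0, "wy": 0.0, "wz": 0.0}, {"x": 0.0, "y": 0.0, "z": 0.0, "wx": 0.0, "wy": 0.0, "wz": 0.0}, {"x": 0.0, "y": 0.0, "z": 0.0, "wx": 0.0, "wy": 0.0, "wz": 0.0}, {"x": 0.0, "y": 0.0, "z": 0.0, "wx": 0.0, "wy": 0.0, "wz": 0.0}, {"x": 0.0, "y": 0.0, "z": 0.0, "wx": 0.0, "wy": 0.0, "wz": 0.0}, {"x": 0.0, "y": 0.0, "z": 0.0, "wx": 0.0, "wy": 0.0, "wz": 0.0}]'

```text
clock: 20.42
tcp_pos: [599.2, 227.5, 153.0]
tool_rot: [-3.115, 0.356, -0.004]
wrist_force: [2.1, 9.6, -2.4]
grip_width: 25.0
```

```bash
python3 st.py
```

```text
[599.19 227.52 153.03] lat 532.66 along 356.51 ang 346.98 [-3.1153  0.3555 -0.0041]
f [ 2.11  9.56 -2.36] flat -0.09 falong 9.79 m [ 1.421 -0.332 -0.028] t 20.425
```

Request:
play_rows --steps '[{"x": 0.04, "y": 0.2, "z": 0.0, "wx": 0.0, "wy": 0.0, "wz": 0.0}, {"x": 0.1, "y": 0.4, "z": 0.0, "wx": 0.0, "wy": 0.0, "wz": 0.0}, {"x": 0.0, "y": 0.0, "z": 0.5, "wx": 0.0, "wy": 0.0, "wz": 0.0}, {"x": 0.0, "y": 0.0, "z": 0.6, "wx": 0.0, "wy": 0.0, "wz": 0.0}, {"x": 0.0, "y": 0.0, "z": 0.6, "wx": 0.0, "wy": 0.0, "wz": 0.0}, {"x": 0.0, "y": 0.0, "z": 0.0, "wx": 0.0, "wy": 0.0, "wz": 0.0}]'

```text
clock: 21.18
tcp_pos: [605.9, 249.3, 224.4]
tool_rot: [-3.12, 0.354, -0.011]
wrist_force: [0.6, -0.3, -1.7]
grip_width: 25.1
```

Request:
play_rows --steps '[{"x": -0.1, "y": -0.5, "z": 0.0, "wx": 0.0, "wy": 0.0, "wz": 0.0}, {"x": -0.2, "y": -0.8, "z": 0.0, "wx": 0.0, "wy": 0.0, "wz": 0.0}, {"x": -0.2, "y": -0.8, "z": 0.0, "wx": 0.0, "wy": 0.0, "wz": 0.0}, {"x": -0.2, "y": -0.8, "z": 0.0, "wx": 0.0, "wy": 0.0, "wz": 0.0}, {"x": -0.2, "y": -0.8, "z": 0.0, "wx": 0.0, "wy": 0.0, "wz": 0.0}, {"x": -0.1, "y": -0.8, "z": 0.0, "wx": 0.0, "wy": 0.0, "wz": 4.0}, {"x": -0.1, "y": -0.8, "z": 0.0, "wx": 0.0, "wy": 0.0, "wz": 4.0}, {"x": -0.1, "y": -0.8, "z": 0.0, "wx": 0.0, "wy": 0.0, "wz": 4.0}, {"x": -0.1, "y": -0.8, "z": 0.0, "wx": 0.0, "wy": 0.0, "wz": 4.0}, {"x": -0.1, "y": -0.8, "z": 0.0, "wx": 0.0, "wy": 0.0, "wz": 4.0}]'

```text
clock: 22.42
tcp_pos: [546.6, -60.6, 218.7]
tool_rot: [-3.135, -0.196, 0.005]
wrist_force: [0.2, 0.1, -2.4]
grip_width: 24.9
```

Request:
play_rows --steps '[{"x": -0.1, "y": -0.8, "z": 0.0, "wx": 0.0, "wy": 0.0, "wz": 4.0}, {"x": 0.0, "y": -0.8, "z": 0.0, "wx": 0.0, "wy": 0.0, "wz": 4.0}, {"x": 0.0, "y": -0.8, "z": 0.0, "wx": 0.0, "wy": 0.0, "wz": 4.0}, {"x": 0.0, "y": -0.6, "z": 0.0, "wx": 0.0, "wy": 0.0, "wz": 4.0}, {"x": 0.0, "y": -0.4, "z": -0.3, "wx": 0.0, "wy": 0.0, "wz": 0.0}, {"x": 0.0, "y": 0.0, "z": -0.7, "wx": 0.0, "wy": 0.0, "wz": 0.0}, {"x": 0.0, "y": 0.0, "z": 0.0, "wx": 0.0, "wy": 0.0, "wz": 0.0}, {"x": 0.0, "y": 0.0, "z": 0.0, "wx": 0.0, "wy": 0.0, "wz": 0.0}, {"x": 0.0, "y": 0.0, "z": 0.0, "wx": 0.0, "wy": 0.0, "wz": 0.0}]'

```text
clock: 23.55
tcp_pos: [544.8, -195.0, 181.4]
tool_rot: [3.077, 0.628, 0.002]
wrist_force: [0.2, -1.0, -2.1]
grip_width: 24.4
```

```bash
python3 st.py; python3 -c "
from h import *
im=grab('side'); save(im,'side9',box=(250,180,410,300),s=5)"
```

```text
[ 544.81 -194.97  181.36] lat 574.73 along -67.40 ang 23.06 [3.0769e+00 6.2770e-01 2.4000e-03]
f [ 0.18 -0.95 -2.07] flat 0.39 falong -0.89 m [-0.005 -0.028  0.028] t 23.55
```

View pics/side9.png

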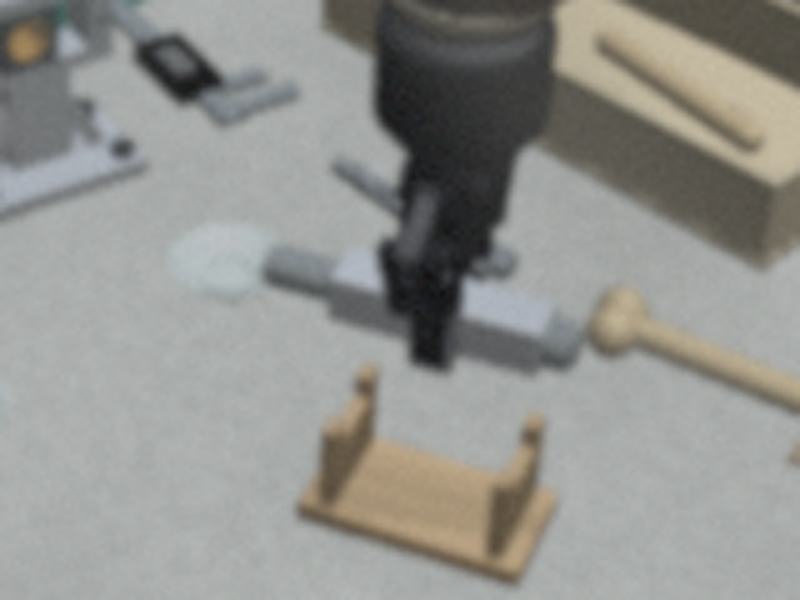

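Request:
play_rows --steps '[{"x": 0.0, "y": -0.015, "z": -0.5, "wx": 0.0, "wy": 0.0, "wz": 0.0}, {"x": 0.0, "y": 0.0, "z": -0.5, "wx": 0.0, "wy": 0.0, "wz": 0.0}, {"x": 0.0, "y": 0.0, "z": -0.3, "wx": 0.0, "wy": 0.0, "wz": 0.0}, {"x": 0.0, "y": 0.0, "z": -0.2, "wx": 0.0, "wy": 0.0, "wz": 0.0}, {"x": 0.0, "y": 0.0, "z": 0.0, "wx": 0.0, "wy": 0.0, "wz": 0.0}, {"x": 0.0, "y": 0.0, "z": 0.0, "wx": 0.0, "wy": 0.0, "wz": 0.0}]'

```text
clock: 24.35
tcp_pos: [544.6, -195.6, 119.9]
tool_rot: [3.078, 0.626, 0.002]
wrist_force: [2.6, 1.1, -3.2]
grip_width: 25.2
```

```bash
python3 st.py
```

```text
[ 544.63 -195.56  119.86] lat 574.69 along -68.02 ang 23.00 [3.0781e+00 6.2630e-01 2.2000e-03]
f [ 2.57  1.08 -3.17] flat 2.26 falong 1.63 m [-0.013 -0.457 -0.089] t 24.35
```

Request:
play_rows --steps '[{"x": 0.025, "y": 0.01, "z": 0.0, "wx": 0.0, "wy": 0.0, "wz": 0.0}, {"x": 0.0, "y": 0.0, "z": -0.08, "wx": 0.0, "wy": 0.0, "wz": 0.0}, {"x": 0.0, "y": 0.0, "z": 0.0, "wx": 0.0, "wy": 0.0, "wz": 0.0}]'

```text
clock: 24.72
tcp_pos: [544.7, -195.0, 116.4]
tool_rot: [-3.077, -0.628, 0.002]
wrist_force: [0.8, -0.1, -2.2]
grip_width: 24.8
```

```bash
python3 st.py
```

```text
[ 544.72 -194.96  116.4 ] lat 574.64 along -67.40 ang -336.95 [-3.0774e+00 -6.2750e-01  2.1000e-03]
f [ 0.79 -0.13 -2.21] flat 0.80 falong 0.05 m [-0.054 -0.013 -0.005] t 24.725
```

Request:
play_rows --steps '[{"x": 0.015, "y": -0.005, "z": -0.06, "wx": 0.0, "wy": 0.0, "wz": 0.0}, {"x": 0.0, "y": 0.0, "z": -0.03, "wx": 0.0, "wy": 0.0, "wz": 0.0}, {"x": 0.0, "y": 0.0, "z": -0.02, "wx": 0.0, "wy": 0.0, "wz": 0.0}, {"x": 0.0, "y": 0.0, "z": 0.0, "wx": 0.0, "wy": 0.0, "wz": 0.0}]'

```text
clock: 25.22
tcp_pos: [545.9, -195.4, 112.7]
tool_rot: [3.078, 0.627, 0.0]
wrist_force: [-0.9, 0.9, -1.8]
grip_width: 24.9
```

```bash
python3 st.py
```

```text
[ 545.89 -195.4   112.68] lat 575.88 along -67.58 ang 23.04 [3.0781e+00 6.2740e-01 2.0000e-04]
f [-0.85  0.91 -1.84] flat -1.04 falong 0.70 m [-0.028  0.042  0.005] t 25.225
```

Nearly down. I'll go down another millimetre and watch for the floor.

Request:
play_rows --steps '[{"x": 0.0, "y": 0.0, "z": -0.02, "wx": 0.0, "wy": 0.0, "wz": 0.0}, {"x": 0.0, "y": 0.0, "z": -0.02, "wx": 0.0, "wy": 0.0, "wz": 0.0}, {"x": 0.0, "y": 0.0, "z": 0.0, "wx": 0.0, "wy": 0.0, "wz": 0.0}]'

```text
clock: 25.6
tcp_pos: [546.0, -195.4, 112.6]
tool_rot: [-3.078, -0.628, 0.001]
wrist_force: [-4.6, 2.1, 6.6]
grip_width: 24.8
```

```bash
python3 st.py
```

```text
[ 545.98 -195.38  112.64] lat 575.96 along -67.53 ang -336.95 [-3.0779e+00 -6.2770e-01  1.3000e-03]
f [-4.63  2.1   6.57] flat -4.99 falong 1.01 m [ 0.247  0.68  -0.042] t 25.6
```

Request:
play_rows --steps '[{"x": 0.0, "y": 0.0, "z": 0.02, "wx": 0.0, "wy": 0.0, "wz": 0.0}, {"x": 0.0, "y": 0.0, "z": 0.0, "wx": 0.0, "wy": 0.0, "wz": 0.0}]' --grip_force 20.0

```text
clock: 25.85
tcp_pos: [545.9, -195.4, 112.6]
tool_rot: [-3.078, -0.628, 0.0]
wrist_force: [-3.2, 2.0, 6.1]
grip_width: 25.1
```

Request:
play_rows --steps '[{"x": 0.0, "y": 0.0, "z": 0.0, "wx": 0.0, "wy": 0.0, "wz": 0.0}, {"x": 0.0, "y": 0.0, "z": 0.0, "wx": 0.0, "wy": 0.0, "wz": 0.0}, {"x": 0.0, "y": 0.0, "z": 0.0, "wx": 0.0, "wy": 0.0, "wz": 0.0}, {"x": 0.0, "y": 0.0, "z": 0.0, "wx": 0.0, "wy": 0.0, "wz": 0.0}]' --grip 60.0

```text
clock: 26.35
tcp_pos: [545.9, -195.4, 111.6]
tool_rot: [-3.078, -0.627, -0.0]
wrist_force: [0.3, -1.1, 0.1]
grip_width: 59.9
```

Request:
play_rows --steps '[{"x": 0.0, "y": 0.0, "z": 0.3, "wx": 0.0, "wy": 0.0, "wz": 0.0}, {"x": 0.0, "y": 0.0, "z": 0.5, "wx": 0.0, "wy": 0.0, "wz": 0.0}, {"x": 0.0, "y": 0.0, "z": 0.7, "wx": 0.0, "wy": 0.0, "wz": 0.0}, {"x": 0.0, "y": 0.0, "z": 0.8, "wx": 0.0, "wy": 0.0, "wz": 0.0}, {"x": 0.0, "y": 0.0, "z": 0.8, "wx": 0.0, "wy": 0.0, "wz": 0.0}, {"x": -0.5, "y": -0.8, "z": 0.6, "wx": 0.0, "wy": 0.0, "wz": 0.0}, {"x": -0.5, "y": -0.8, "z": 0.5, "wx": 0.0, "wy": 0.0, "wz": 0.0}, {"x": 0.0, "y": -0.8, "z": 0.5, "wx": 0.0, "wy": 0.0, "wz": 0.0}, {"x": 0.0, "y": -0.8, "z": 0.0, "wx": 0.0, "wy": 0.0, "wz": 0.0}, {"x": 0.0, "y": -0.8, "z": 0.0, "wx": 0.0, "wy": 0.0, "wz": 0.0}]'

```text
clock: 27.6
tcp_pos: [505.9, -356.5, 302.7]
tool_rot: [3.075, 0.627, 0.003]
wrist_force: [0.2, 0.4, -0.0]
grip_width: 60.1
```

Request:
play_rows --steps '[{"x": 0.0, "y": -0.8, "z": 0.0, "wx": 0.0, "wy": 0.0, "wz": 0.0}, {"x": 0.0, "y": -0.8, "z": 0.0, "wx": 0.0, "wy": 0.0, "wz": 0.0}, {"x": 0.0, "y": 0.0, "z": 0.0, "wx": 0.0, "wy": 0.0, "wz": 0.0}, {"x": 0.0, "y": 0.0, "z": 0.0, "wx": 0.0, "wy": 0.0, "wz": 0.0}]'

```text
clock: 28.1
tcp_pos: [505.9, -418.9, 300.9]
tool_rot: [3.078, 0.627, 0.001]
wrist_force: [0.7, -0.3, 0.5]
grip_width: 60.2
```

```bash
python3 st.py; python3 -c "
from h import *
im=grab('side'); save(im,'side10',s=1.4)
im=grab('top'); save(im,'top10',s=1.4)
for n,zs in(('top',0),('side',1.8)):
    im=load(n);P=cloud(im);Z=P[...,2];hsv=cv2.cvtColor(im['pixels'],cv2.COLOR_RGB2HSV).astype(int)
    m=(np.hypot(P[...,0]-538.5,P[...,1]+184.2)<95)&(Z>60)&(hsv[...,1]<60)
    print(n,rect(im,m,66),np.percentile(Z[m],[50,90]))
"
```

```text
[ 505.87 -418.9   300.86] lat 587.18 along -294.36 ang 23.04 [3.0778e+00 6.2730e-01 1.1000e-03]
f [ 0.72 -0.28  0.52] flat 0.77 falong -0.11 m [-0.024 -0.045 -0.   ] t 28.1
top (array([ 541. , -185.3]), array([ 28.4, 150.4]), 21.48) [73.04854262 76.02059981]
side (array([ 540.2, -185.4]), array([ 42.6, 150. ]), 24.48) [70.71736717 73.47175134]
```

View pics/side10.png

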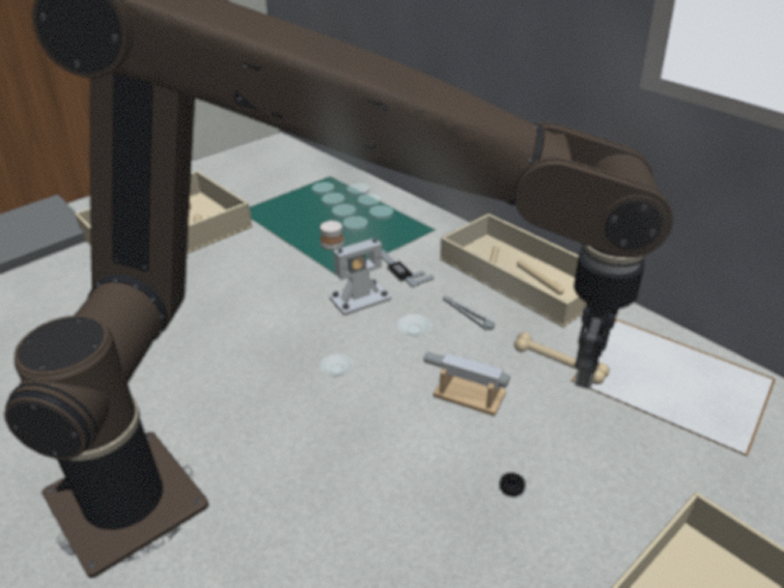

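View pics/top10.png

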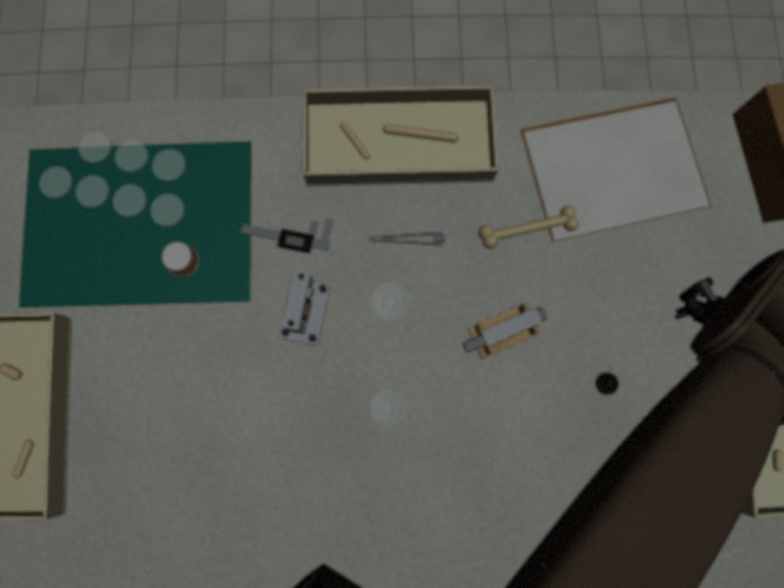

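The gauge lies in both notches again, in its original place (top picture (505,330), handle top at 73 mm), and the other things look unmoved. The go-end seat and the no-go stop were 141 mm apart along the axis, against 141.5 mm expected for a fully seated handle.

```bash
python3 -c "
from bench import ctrl; print(ctrl.job_done())"
```

```text
the job is handed in; nothing more can be done
None
```

The bushing check is finished and handed in, about 28 s into the 72 s allowed; the hand-in reports no verdict.

- **Go end:** It slid into the near mouth with about 2 N of resistance. The handle then stopped firmly against the bushing, pressed at about 18 N, and I drew it out.
- **No-go end:** I pressed it into the far mouth at about 10 N for about 1.7 s. It stopped at its taper, with sideways force of about 0.5 N or less and under 0.5° of tilt. The stop was 141 mm from the go-end seat, against 141.5 mm expected for a fully seated handle.
- **Putting it back:** The gauge is in its cradle notches at the same place, within about 1 mm, and at the same height. The gripper is clear and the other things look unmoved.
- **Forces:** The highest reading against the bracket was about 18 N, against the 40 N limit.

**Failed or disagreeing:**
- The first move calls were refused because rows need all six numbers; nothing moved.
- The top and side views disagreed by up to 5 mm on the bracket's centre. I relied mostly on the top view and went in by feel.
- While lowering into the cradle the gauge lightly touched a notch side, about 2.6 N, and I shifted it off.
- In the last top view the fitted gauge angle was 1.4° different from the start, but the side view showed no change.

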